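Release a turned bar from a three-jaw chuck with the square chuck key

ROBOT

A 6-joint arm with a two-finger parallel gripper is mounted at the origin on a cart in front of the work surface, level with it; the furniture and walls round the work are solid. World frame = base frame: x ahead of the robot, y to its left, z up, the work surface at z = 0. Lengths are in mm, angles in rad, forces in N, time in s.
With the tool pointing down it reaches from about 350 to 975 mm from the base axis. Payload 7.1 kg.
Tool frame: the origin (TCP) lies between the finger pads; the fingertips stand 14 mm ahead of it and the grasp point (between the pads) lies 5 mm behind it; z points along the fingers, y is the direction in which the jaws open and shut (so a half turn about z gives the same grasp; the last joint's range is limited). The gripper opens to 88 mm and grips with 3 to 60 N. Pads are 20 mm wide; open, the fingers measure 115 mm over their backs; the gripper's body (75 mm by 178 mm) begins 61 mm behind the grasp point.
Start: joints at [-1.271, 0.423, 1.63, -0, 1.089, -0.019], TCP at [195.91, -593.485, 236.675] pointing down, gripper open.
Joint ranges: [-3, 3], [-0.9, 2.11], [0.09, 2.58], [-1.31, 4.45], [0.11, 2.69], [-2.54, 2.54]. Speed limits (rad/s): [2.39, 2.39, 3.01, 3.14, 3.14, 3.14].

INTERFACE

Orientations are given as a rotation vector (axis times angle).
In Python, from workcell import get_obs, get_image, calibration, close_job, regions_of, place_of gives the robot as it stands.
- The arm moves only by the tool move_arm, never from a script. Its argument "deltas" is a list of rows, each a list of 5 numbers: the closure in counts, from 0 (fully open) to 255 (shut), then the shift along the tool's x, y, z in m, then the turn about the tool's z in rad. In form: [[grip, x, y, z, roll], ...]. A call has 1 to 5 rows; each row is the pose to reach, as a shift and turn from the pose commanded when the call began, along the tool's axes at that moment; what a row does not reach only later rows make up. A row lasts 1/12 s, in which the tool goes at most 41.7 mm and 7.16 degrees, less where a joint would pass 70% of its speed; a pose out of reach is approached as far as the arm can. A call with a gripper value outside its range is refused whole. The fingers move at their own pace and stop on an object; the grip force is fixed at half the most. Time passes only in rows, so rows that repeat a pose let the fingers close. It gives the time, the measured TCP pose, the force and the opening at its end, in the units of the state.
- get_obs(): the state, without advancing time (a new reading comes with each control period).
- get_image(name): name is "side" or "top" or "wrist"; returns the picture (400x640x3 uint8, blue, green, red); there is no depth.
- calibration(name): a dict with "intrinsics" (3x3 intrinsics, pixels), "world_to_cam" (4x4, takes a point from world to camera coordinates); the wrist camera has in their place "hand_eye" (4x4, takes a point from camera to tool coordinates, whose origin is the TCP and whose axes are the flange's). Camera axes: x right, y down, z forward; pixel columns grow to the right and rows downward; lengths in mm; the calibration is good to about 2 mm. A picture is of the moment at which its call begins: read the wrist's pose just before it. calibration takes no time and is no camera call.
- close_job(): hands the job in, once; it reports no verdict.
Trained networks look in the newest picture that a camera, given by its name, has taken for a name from the list of things; names that differ only in an ending like _2 or _b are one class to them, and where a whole thing is asked for, a point or a joint stands for the part that bears it (a point fixed in the world has none). Each returns a list of dicts, best first, with "conf" (0 to 1); they miss things now and then, are a little off and sometimes report something else, mostly with a low value. They report only what shows in the picture. A call takes as long as a camera call.
- regions_of(camera, name): "region" (400x640 bool, what is visible of it).
- place_of(camera, name): "location" ([x, y, z] in mm, in world coordinates, good to about 4 mm: a listed point, or the origin of a listed thing).
The state is a dict: "t": time; "qpos": joint angles; "qvel": joint speeds; "joint_torque": joint torques, N m; "ee_pos": TCP position; "orientation": TCP orientation; "ft_force": force on the tool from outside, world axes, zero at the start; "moment": the same for the moment, N m; "width": finger opening in mm.
Only numpy, scipy, OpenCV 4.12 (cv2) and the standard library are available. Lean on these libraries where they do the work, as an engineer would, in place of code of your own. Each camera call takes 0.05 s, during which the arm holds its last target.

TASK

Slacken the three-jaw chuck of the indexing head with the red square key: press the key into the socket and work it round until its square drops in, then turn it anticlockwise about a quarter turn so that the jaws let go of the brass bar. Put the red key back upright in its hole of the wooden stand, draw the bar out of the jaws and lay it down in the blue tray without dropping it. Leave the blue key and everything else on the bench where it is.

Things in the scene. Friction and masses are not known exactly. Their poses are not given: they have to be found in the camera images.
- indexer: Grey indexing head, fixed. Origin on the bench top. Spindle level along its own y axis, 110 mm up. Chuck: steel drum, 100 mm diameter, y = -50 to 0 mm, face to -y; three jaws stand out to y = -78 mm, within 48 mm of the spindle axis. Housing behind, y = 0 to 110 mm, up to 180 mm high. Base x -75 to 75, y -45 to 105 mm, 16 mm high; small lever on its -x side.
- socket (a point): Centre of the mouth of the chuck's square key socket, on the rim, 49.5 mm from the spindle axis. z points out of it (leaning 22 to 36 deg from vertical to the head's -x side), y along the spindle. Hole 11 mm square, 14.2 mm deep, sharp edge. The square's sides start up to 0.4 rad either way off this frame's x and y (not measured). It turns about z. Spindle locked.
- jaw_a (a joint): How far the three jaws have opened together, m: 0 gripping the bar, at 0.0008 it is loose, 0.003 at the stop. Turned by the socket: anticlockwise seen from outside (positive about its z) opens, 2 mm per rad, after up to 0.8 rad of free play in the worn drive; about 0.1 N m; stays where it is left.
- bar_mid (a point): Centre of the brass bar, a plain cylinder 30 mm in diameter and 100 mm long along its own y axis, about 0.25 kg. It starts gripped in the chuck on the spindle axis, its centre at y = -74 mm of the indexing head: 46 mm of it stick out beyond the jaws (y = -78 to -124 mm), 54 mm are inside. When the jaws open it sinks a few mm onto them.
- key_grip (a point): Centre of the red handle of the square key: a bar 80 mm long (key x), 17 mm thick (y), 26 mm high (z, from tip to handle). Tip 79 mm below. From the tip up: steel square 10 mm wide, sides along key x and y, last 1.5 mm chamfered to 7.4 mm; from 16 mm a round 14 mm shank; 24 mm collar at 46 to 50 mm; handle at 66 to 92 mm. 0.2 kg. Starts upright in one hole of the stand.
- key_tip (a point): centre of the tip face of the red key; z axis up along the shank.
- nut_key_grip (a point): centre of the blue handle of another T key of the same size, round-ended, upright in the other hole of the stand; not needed.
- stand: wooden block, 70 x 180 x 55 mm high (x, y, z), fixed. Origin at the centre of its underside. Two vertical holes 17 mm in diameter and 50 mm deep at y = -50 and y = +50 mm (x = 0); a key hangs in a hole with its collar on the top of the block, its tip then 9 mm above the bench, its handle centre 88 mm above it.
- tray: fixed blue open tray with a dark mat, 150 x 200 mm (x, y) outside, walls 4 mm thick and 30 mm high, floor 4 mm up. Origin at the centre of its underside.
- tape_measure: yellow and black tape measure, 37 x 83 x 68 mm, stays where it is
- wrench_adjustable: adjustable spanner lying flat, 54 x 186 x 12 mm, stays where it is
- sample_tin: small round paint tin, 66 mm wide, 85 mm high, stays where it is
- black_tape: roll of black tape, 65 mm wide, 18 mm high, stays where it is
- screwdriver_yellow: yellow-handled screwdriver lying flat, 197 mm long, 30 mm high, stays where it is
- white_box: tall white carton, 63 x 59 x 128 mm, stays where it is
- wrench_combi: combination spanner lying flat, 163 mm long, 8 mm high, stays where it is

How it is judged (in metres and radians):
On the way, in this order (a step that is already met when the one before it is completed fails the run):
1. the red key's square has dropped into the chuck's socket, at least 6 mm deep (z of key_tip in the frame of socket between -0.018 and -0.006 m and distance between key_tip and socket below 0.019 m and angle between the z axis of key_tip and the z axis of socket, either way round below 0.2 rad and value of joint jaw_a below 0.0008 m), for 0.1 s.
2. the jaws are opened by at least 0.8 mm with the key, the bar still in the chuck (value of joint jaw_a above 0.0008 m and distance between key_tip and socket below 0.025 m and y of bar_mid in the frame of indexer above -0.1 m), for 0.1 s.
3. the bar is drawn out along the spindle, clear of the jaws (y of bar_mid in the frame of indexer below -0.132 m), for 0.1 s.
At the end, for the whole second after the job is handed in: The jaws are open by at least 0.8 mm; the bar lies at rest on the floor of the tray, its centre inside the walls and less than 24 mm above the bench; the red key stands upright (within 7 degrees) in its hole of the stand, collar down on the block (within 6 mm) (value of joint jaw_a above 0.0008 m and x of bar_mid in the frame of tray between -0.066 and 0.066 m and y of bar_mid in the frame of tray between -0.085 and 0.085 m and height (world z) of bar_mid below 0.024 m and linear speed of bar below 0.03 m/s and angle between key_tip's own z axis and vertical below 0.12 rad and z of key_tip in the frame of stand between 0.002 and 0.015 m and x of key_tip in the frame of stand between -0.008 and 0.008 m and (y of key_tip in the frame of stand between 0.042 and 0.058 m or y of key_tip in the frame of stand between -0.058 and -0.042 m)); the robot touches nothing.
It fails at once if the bar falls: it moves faster than 0.75 m/s with no finger on it (a drop of some 30 mm) (linear speed of bar above 0.75 m/s and contact force between the fingers and bar below 0.05 N).
It fails at once if the blue key is moved by more than 25 mm (distance of nut_key_grip from where it was at the start of the episode above 0.025 m).
It fails at once if a bystander is moved by more than 25 mm (distance of any of tape_measure, wrench_adjustable, sample_tin, black_tape, screwdriver_yellow, white_box, wrench_combi from where it was at the start of the episode above 0.025 m).
It also fails if it takes over 72 s, if anything falls off the work surface, if the arm or the gripper's body presses on something with over 40 N, if the wrist force passes 120 N, or if a joint passes its speed limit or range.

## Working session

There is one attempt and no reset: what is moved stays moved. The work goes in short steps, Python scripts to look and compute and a tool call to move; the robot and the scene stay as the last step left them, time stands still between calls to the robot, and variables do not carry over. Pictures are saved under pics/ and viewed, and the job is handed in when it is done.

Besides the shell and the picture viewer there is one more tool, called after ">>>" as name(argument=value, ...) on one line, values as JSON. move_arm: Moves the arm, as the interface text tells. Its arguments: {"type":"object","properties":{"deltas":{"type":"array","items":{"type":"array","items":{"type":"number"}}}},"required":["deltas"]}

```bash
ls; mkdir -p pics
cat > h.py <<'E'
import numpy as np,cv2
from scipy.spatial.transform import Rotation as R
from workcell import *
def shot(cam,name):
    im=get_image(cam); cv2.imwrite(f'pics/{name}.png',im); return im
E
python3 - <<'E'
from h import *
o=get_obs(); print({k:np.round(v,4).tolist() for k,v in o.items()})
print(R.from_rotvec(o['orientation']).as_matrix().round(4))
for c in('side','top'):
    shot(c,c+'0'); K=calibration(c); print(c,np.round(K['intrinsics'],1).tolist(),np.round(K['world_to_cam'],3).tolist())
print(calibration('wrist'))
E
```

```text
pics
{'t': 0.0, 'qpos': [-1.271, 0.4238, 1.6307, -0.0, 1.0886, -0.019], 'qvel': [0.0019, -0.0004, -0.0003, 0.0001, -0.0001, -0.0024], 'joint_torque': [-0.001, -54.4634, -27.3669, 0.0643, 0.0229, -0.0001], 'ee_pos': [195.7746, -592.9894, 235.9051], 'orientation': [-3.1003, -0.4985, 0.0004], 'ft_force': [0.3084, 0.0007, 0.8325], 'moment': [-0.0046, -0.0106, 0.0491], 'width': 87.8214}
[[ 9.496e-01  3.135e-01 -5.000e-04]
 [ 3.135e-01 -9.496e-01  1.500e-03]
 [-0.000e+00 -1.500e-03 -1.000e+00]]
side [[403.0, 0.0, 324.0], [0.0, 403.0, 199.6], [0.0, 0.0, 1.0]] [[-1.0, 0.027, 0.01, 501.837], [0.018, 0.866, -0.499, 110.825], [-0.022, -0.499, -0.866, 1446.728], [0.0, 0.0, 0.0, 1.0]]
top [[381.0, 0.0, 315.5], [0.0, 381.0, 198.1], [0.0, 0.0, 1.0]] [[-0.023, -1.0, -0.019, -70.5], [-0.998, 0.024, -0.052, 502.29], [0.053, 0.018, -0.998, 1172.439], [0.0, 0.0, 0.0, 1.0]]
{'intrinsics': array([[324.37294649,   0.        , 317.20123125],
       [  0.        , 324.37294649, 203.21647177],
       [  0.        ,   0.        ,   1.        ]]), 'hand_eye': array([[-4.09855395e-04, -9.57817926e-01, -2.87375456e-01,
         7.90180947e+01],
       [ 9.99999712e-01, -5.76209694e-04,  4.94296552e-04,
        -8.50324789e-01],
       [-6.39034621e-04, -2.87375171e-01,  9.57817886e-01,
        -1.47467111e+02],
       [ 0.00000000e+00,  0.00000000e+00,  0.00000000e+00,
         1.00000000e+00]])}
```

View pics/side0.png

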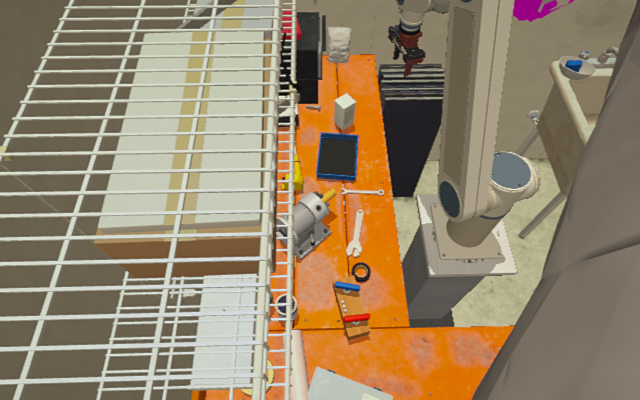

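View pics/top0.png

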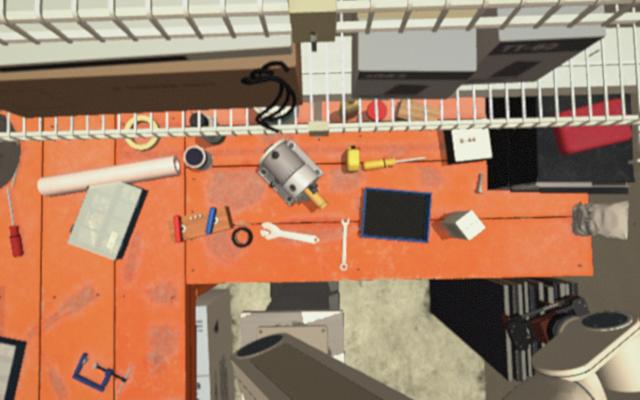

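Run:
```python
from h import *
for c in('side','top'):
  for n in ['indexer','socket','bar_mid','key_grip','key_tip','nut_key_grip','stand','tray','white_box','sample_tin','wrench_adjustable','tape_measure','black_tape','wrench_combi','screwdriver_yellow'][:8 if c=='side' else 15]:
    print(c,n,[(round(d['conf'],2),np.round(d['location'],1).tolist()) for d in place_of(c,n)][:3])
print(get_obs()['t'])
```

```text
side indexer []
side socket [(0.85, [522.9, -21.2, 152.5]), (0.56, [444.9, -327.5, -1.3])]
side bar_mid [(0.44, [508.0, -81.6, 111.2])]
side key_grip [(0.47, [416.3, 320.1, 84.1]), (0.25, [383.6, 149.4, -1.9])]
side key_tip [(0.4, [415.2, 317.5, 84.6])]
side nut_key_grip [(0.77, [438.5, 218.1, 89.5])]
side stand [(0.83, [423.1, 269.9, 2.3])]
side tray [(0.84, [444.0, -329.6, -0.1])]
top indexer [(0.61, [561.3, -28.0, -1.6])]
top socket [(0.83, [525.0, -24.1, 147.6]), (0.55, [558.4, -26.4, -1.9])]
top bar_mid [(0.59, [629.3, 273.4, -2.8]), (0.5, [505.3, -72.5, 113.4])]
top key_grip [(0.64, [421.1, 320.3, 87.6])]
top key_tip [(0.54, [443.5, -330.7, -0.7])]
top nut_key_grip [(0.62, [437.5, 223.5, 88.3])]
top stand [(0.81, [423.7, 269.7, 0.2])]
top tray [(0.88, [445.6, -327.3, -0.4])]
top white_box [(0.63, [411.5, -510.7, 2.6]), (0.25, [426.8, 270.7, 1.9])]
top sample_tin [(0.89, [633.5, 271.6, -2.3])]
top wrench_adjustable [(0.61, [390.5, 1.9, -4.3])]
top tape_measure [(0.69, [621.9, -199.2, -0.7])]
top black_tape [(0.63, [388.8, 143.6, 1.3])]
top wrench_combi []
top screwdriver_yellow [(0.84, [609.4, -331.5, -1.6]), (0.37, [410.6, -510.5, 4.1])]
1.25
```

```bash
cat >> h.py <<'E'
def pose():
    o=get_obs(); M=R.from_rotvec(o['orientation']).as_matrix(); return o,np.array(o['ee_pos']),M
def yaw(M): return np.arctan2(M[1,0],M[0,0])
def go(x,y,z,yw=None):
    o,p,M=pose(); d=M.T@(np.array([x,y,z])-p)/1000
    r=0 if yw is None else -((yw-yaw(M)+np.pi)%(2*np.pi)-np.pi)
    print('t',round(o['t'],2),'p',p.round(1),'yaw',round(yaw(M),3),'q6',round(o['qpos'][5],2),'F',np.round(o['ft_force'],1),'w',round(o['width'],1),'-> delta',d.round(4),round(r,3))
def stat(): go(*pose()[1])
def cam(c,o=None):
    K=calibration(c)
    if c!='wrist': return K['intrinsics'],K['world_to_cam']
    _,p,M=pose(); T=np.eye(4);T[:3,:3]=M;T[:3,3]=p
    return K['intrinsics'],np.linalg.inv(T@K['hand_eye'])
def proj(P,K,W):
    P=np.atleast_2d(P); c=P@W[:3,:3].T+W[:3,3]; u=c@K.T; return u[:,:2]/u[:,2:]
def ray(uv,K,W):
    d=W[:3,:3].T@(np.linalg.inv(K)@np.array([*uv,1.])); o=-W[:3,:3].T@W[:3,3]; return o,d/np.linalg.norm(d)
def atz(uv,z,K,W):
    o,d=ray(uv,K,W); return o+d*(z-o[2])/d[2]
E
python3 -c "
from h import *
go(400,-300,300,1.3);go(494,12,235,2.3)"
```

```text
t 1.25 p [ 195.9 -593.5  236.7] yaw 0.319 q6 -0.02 F [1.8 0.4 0.1] w 87.7 -> delta [ 0.2858 -0.2148 -0.0633] -0.981
t 1.25 p [ 195.9 -593.5  236.7] yaw 0.319 q6 -0.02 F [1.8 0.4 0.1] w 87.7 -> delta [ 0.4728 -0.4816  0.0017] -1.981
```

>>> move_arm(deltas=[[0, 0.286, -0.215, -0.063, -0.98], [0, 0.286, -0.215, -0.063, -0.98], [0, 0.286, -0.215, -0.063, -0.98], [0, 0.286, -0.215, -0.063, -0.98], [0, 0.286, -0.215, -0.063, -0.98]])

```text
t: 1.67
ee_pos: [313.6, -423.4, 273.2]
orientation: [2.794, 1.436, 0.0]
ft_force: [0.6, 0.1, 0.6]
width: 88.1
```

```bash
python3 -c "
from h import *
go(400,-300,300,1.3);go(494,12,260,2.3)"
```

```text
t 1.67 p [ 313.6 -423.4  273.2] yaw 0.949 q6 -0.33 F [0.6 0.1 0.6] w 88.1 -> delta [ 0.1506 -0.0016 -0.0268] -0.351
t 1.67 p [ 313.6 -423.4  273.2] yaw 0.949 q6 -0.33 F [0.6 0.1 0.6] w 88.1 -> delta [ 0.459  -0.1069  0.0132] -1.351
```

>>> move_arm(deltas=[[0, 0.459, -0.107, 0.01, -1.35], [0, 0.459, -0.107, 0.01, -1.35], [0, 0.459, -0.107, 0.01, -1.35], [0, 0.459, -0.107, 0.01, -1.35], [0, 0.459, -0.107, 0.01, -1.35]])

```text
t: 2.08
ee_pos: [394.1, -231.2, 268.7]
orientation: [2.217, 2.225, 0.0]
ft_force: [0.0, -0.1, 0.1]
width: 87.9
```

```bash
python3 -c "
from h import *
go(494,12,260,2.3)"
```

```text
t 2.08 p [ 394.1 -231.2  268.7] yaw 1.575 q6 -0.56 F [ 0.  -0.1  0.1] w 87.9 -> delta [0.2428 0.1008 0.0086] -0.725
```

>>> move_arm(deltas=[[0, 0.243, 0.1, 0.009, -0.725], [0, 0.243, 0.1, 0.009, -0.725], [0, 0.243, 0.1, 0.009, -0.725], [0, 0.243, 0.1, 0.009, -0.725], [0, 0.243, 0.1, 0.009, -0.725]])

```text
t: 2.5
ee_pos: [473.8, -38.5, 261.5]
orientation: [1.425, 2.799, 0.0]
ft_force: [1.0, -1.3, 0.4]
width: 88.2
```

```bash
python3 -c "
from h import *
go(494,12,250,2.3)"
```

```text
t 2.5 p [473.8 -38.5 261.5] yaw 2.2 q6 -0.74 F [ 1.  -1.3  0.4] w 88.2 -> delta [0.029  0.0461 0.0116] -0.1
```

>>> move_arm(deltas=[[0, 0.029, 0.046, 0.012, -0.1], [0, 0.029, 0.046, 0.012, -0.1], [0, 0.029, 0.046, 0.012, -0.1]])

```text
t: 2.75
ee_pos: [494.5, 12.7, 248.7]
orientation: [-1.286, -2.866, -0.0]
ft_force: [0.1, -0.2, -1.1]
width: 87.8
```

```bash
python3 -c "
from h import *
stat(); im=shot('wrist','w1'); K,W=cam('wrist')
print(proj([[524,-22,150],[506,-77,110]],K,W))
for n in ['socket','bar_mid','indexer']: print(n,[(round(d['conf'],2),np.round(d['location'],1).tolist()) for d in place_of('wrist',n)][:2])
"
```

```text
t 2.75 p [494.5  12.7 248.7] yaw 2.298 q6 -0.73 F [ 0.1 -0.2 -1.1] w 87.8 -> delta [0. 0. 0.] 0
[[317.72312229 260.93122336]
 [266.79460895 269.15653455]]
socket [(0.77, [522.2, -21.9, 148.0])]
bar_mid [(0.63, [507.1, -73.6, 106.7])]
indexer [(0.93, [561.2, -30.4, 5.2])]
```

View pics/w1.png

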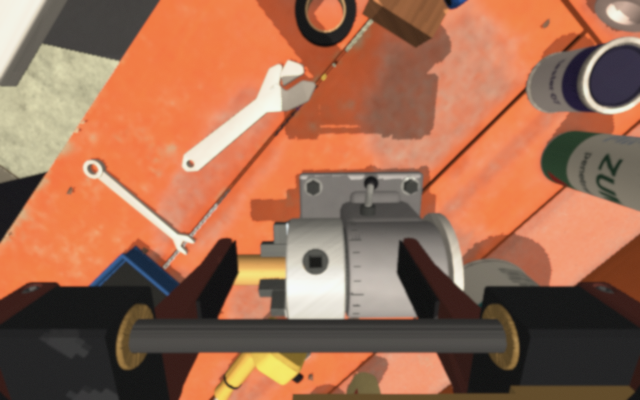

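```bash
python3 -c "
from h import *
im=cv2.imread('pics/w1.png'); c=im[235:290,270:370]; cv2.imwrite('pics/w1c.png',cv2.resize(c,None,fx=8,fy=8,interpolation=cv2.INTER_CUBIC))"
```

```text
(no output)
```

View pics/w1c.png

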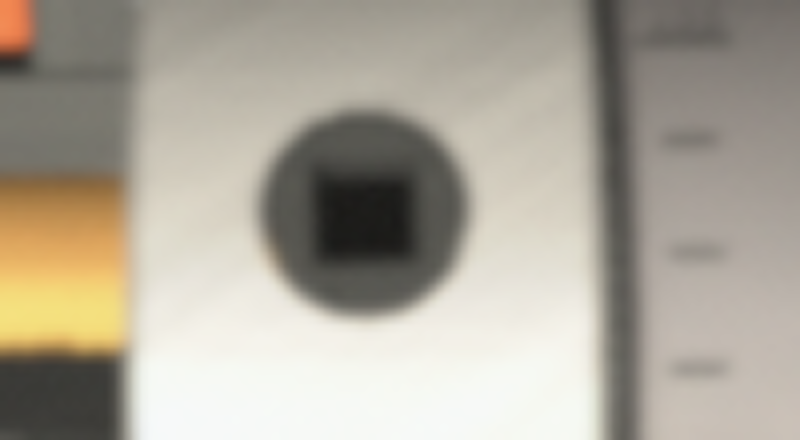

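```bash
python3 -c "
from h import *
go(509,-4,208,2.3)"
```

```text
t 2.95 p [493.5   8.9 249.4] yaw 2.293 q6 -0.73 F [-0.3  0.2 -0.6] w 87.9 -> delta [-0.0199  0.0031  0.0414] -0.007
```

>>> move_arm(deltas=[[0, -0.02, 0.003, 0.041, 0], [0, -0.02, 0.003, 0.041, 0], [0, -0.02, 0.003, 0.041, 0], [0, -0.02, 0.003, 0.041, 0]])

```text
t: 3.28
ee_pos: [508.8, -4.1, 208.6]
orientation: [-1.295, -2.861, 0.0]
ft_force: [0.6, 0.7, -0.1]
width: 88.2
```

```bash
python3 -c "
from h import *
stat(); im=shot('wrist','w2'); stat(); K,W=cam('wrist')
np.save('w2W.npy',W)
print(proj([[523,-22,150],[506,-77,110]],K,W))
for n in ['socket','bar_mid','indexer']: print(n,[(round(d['conf'],2),np.round(d['location'],1).tolist()) for d in place_of('wrist',n)][:2])
uv=proj([[523,-22,150]],K,W)[0].astype(int)
c=im[uv[1]-45:uv[1]+45,uv[0]-50:uv[0]+50]; cv2.imwrite('pics/w2c.png',cv2.resize(c,None,fx=6,fy=6,interpolation=cv2.INTER_CUBIC))
print(uv)
"
```

```text
t 3.28 p [508.8  -4.1 208.6] yaw 2.292 q6 -0.75 F [ 0.6  0.7 -0.1] w 88.2 -> delta [0. 0. 0.] 0
t 3.33 p [509.2  -3.8 209.2] yaw 2.292 q6 -0.75 F [-0.  -0.3  1.1] w 88.0 -> delta [0. 0. 0.] 0
[[314.6494265  258.51260367]
 [257.05100101 269.40642403]]
socket [(0.72, [520.6, -22.1, 149.4]), (0.55, [629.8, 270.1, -3.3])]
bar_mid [(0.72, [504.7, -75.3, 109.1])]
indexer [(0.92, [560.7, -27.4, 3.7])]
[314 258]
```

View pics/w2c.png

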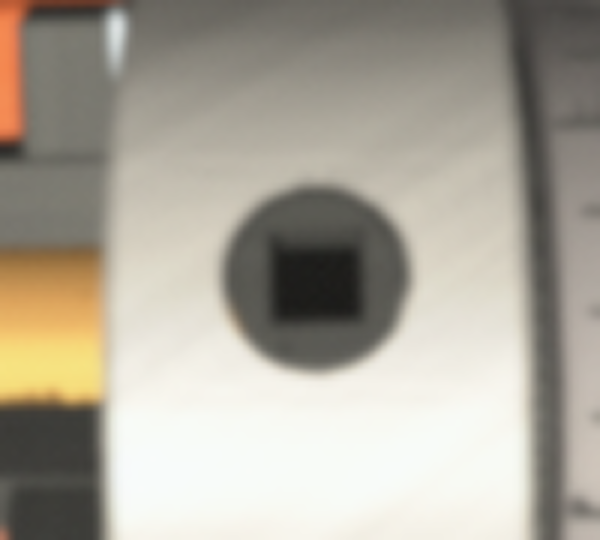

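View pics/w2.png

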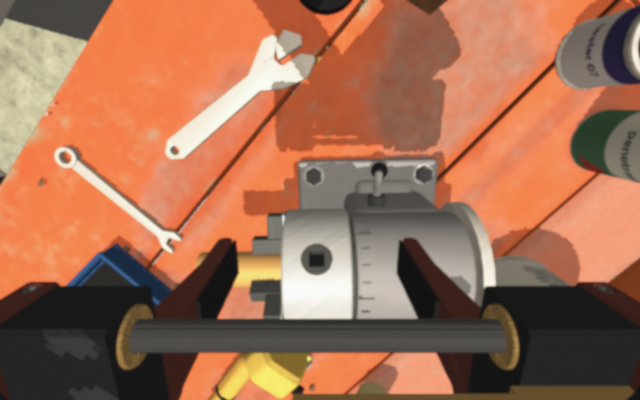

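```bash
python3 -c "
from h import *
im=cv2.imread('pics/w2.png'); c=im[140:300,230:490]; cv2.imwrite('pics/w2d.png',cv2.resize(c,None,fx=3,fy=3,interpolation=cv2.INTER_CUBIC))"
```

```text
(no output)
```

View pics/w2d.png

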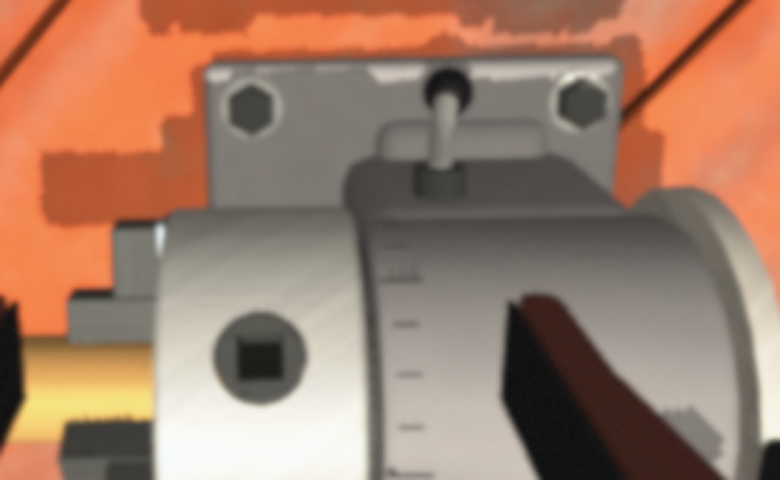

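```bash
python3 -c "
from h import *
K=calibration('wrist')['intrinsics'];W=np.load('w2W.npy')
a=atz((299,161.7),16,K,W);b=atz((436.3,160),16,K,W);print(a,b,np.linalg.norm(b-a),np.arctan2(*(b-a)[1::-1]))
yh=np.arctan2(*(b-a)[1::-1]);Y=np.array([np.cos(yh),np.sin(yh),0]);X=np.array([np.sin(yh),-np.cos(yh),0])
m=(a+b)/2; print('origin',m+75*X-30*Y, 'yaw x',np.arctan2(X[1],X[0]))
# plane-based socket: ray to (316.7,259.5)
o,d=ray((316.7,259.5),K,W)
for th in np.radians([22,24,26,28,30,32,34,36]):
    z=110+49.5*np.cos(th);P=o+d*(z-o[2])/d[2]; q=P+X*49.5*np.sin(th) # axis point
    print(np.degrees(th).round(),P.round(1),'axis pt',q.round(1), 'origin-rel', ((q-np.array([561,-28.6,0]))@X).round(1),((q-np.array([561,-28.6,0]))@Y).round(1))
"
```

```text
[479.79530211   1.00062508  16.        ] [587.4544711   97.98557353  16.        ] 144.90195613876207 0.7332854706747917
origin [561.53407549 -26.30978438  16.        ] yaw x -0.837510856120105
22.0 [522.6 -19.4 155.9] axis pt [535.  -33.2 155.9] origin-rel -14.0 -22.3
24.0 [522.9 -19.7 155.2] axis pt [536.3 -34.6 155.2] origin-rel -12.0 -22.4
26.0 [523.1 -19.9 154.5] axis pt [537.6 -36.1 154.5] origin-rel -10.1 -22.4
28.0 [523.4 -20.2 153.7] axis pt [538.9 -37.5 153.7] origin-rel -8.2 -22.4
30.0 [523.6 -20.5 152.9] axis pt [540.2 -38.9 152.9] origin-rel -6.2 -22.4
32.0 [523.9 -20.9 152. ] axis pt [541.5 -40.4 152. ] origin-rel -4.3 -22.4
34.0 [524.2 -21.2 151. ] axis pt [542.8 -41.8 151. ] origin-rel -2.4 -22.4
36.0 [524.6 -21.6 150. ] axis pt [544.  -43.2 150. ] origin-rel -0.5 -22.4
```

```bash
python3 -c "
from h import *
K=calibration('wrist')['intrinsics'];W=np.load('w2W.npy')
yh=.7333;Y=np.array([np.cos(yh),np.sin(yh),0]);X=np.array([np.sin(yh),-np.cos(yh),0])
im=cv2.imread('pics/w2.png')
for r in range(244,296,2): print(r,im[r,250],im[r,262])
o,d1=ray((257,252.7),K,W);_,d2=ray((257,286.7),K,W)
a1=np.arctan2(d1@X,-d1[2]);a2=np.arctan2(d2@X,-d2[2]);a=(a1+a2)/2;h=abs(a1-a2)/2
print('by height',(o@X)+np.tan(a)*(o[2]-110),'by size dist',15/np.sin(h),(o[2]-110)/np.cos(a))
print('orig',np.array([561,-28.6,0])@X,np.array([561.5,-26.3,0])@X)
"
```

```text
244 [ 76 127 240] [113 120 122]
246 [ 75 126 241] [113 122 123]
248 [ 76 126 240] [113 121 123]
250 [ 71 116 224] [109 117 119]
252 [ 52  88 135] [108 118 120]
254 [ 54  94 127] [ 82 105 124]
256 [ 64 112 151] [ 64 112 150]
258 [ 75 132 177] [ 73 131 176]
260 [ 84 146 197] [ 83 146 197]
262 [ 91 159 213] [ 90 159 214]
264 [ 97 170 225] [ 97 170 226]
266 [103 181 234] [103 180 233]
268 [111 195 242] [111 196 242]
270 [119 212 246] [121 214 246]
272 [125 221 246] [127 223 246]
274 [130 228 247] [130 227 247]
276 [127 224 246] [126 223 246]
278 [123 219 246] [111 197 233]
280 [114 201 238] [ 67 102 126]
282 [101 173 222] [56 61 62]
284 [ 89 151 201] [56 60 61]
286 [ 78 122 162] [55 59 60]
288 [ 71  91 129] [58 62 64]
290 [ 68  81 114] [57 61 62]
292 [ 75  85 106] [73 78 79]
294 [ 92 103 124] [92 98 99]
by height 396.00005548253444 by size dist 298.2147911612721 280.05720442877896
orig 396.740299877599 395.3661321532151
```

```bash
python3 -c "
from h import *
go(420,315,225,.19)"
```

```text
t 3.48 p [509.6  -3.3 209.6] yaw 2.294 q6 -0.75 F [ 0.3 -0.4  0.5] w 87.7 -> delta [ 0.2979  0.1434 -0.0156] 2.104
```

>>> move_arm(deltas=[[0, 0.298, 0.143, -0.015, 2.1], [0, 0.298, 0.143, -0.015, 2.1], [0, 0.298, 0.143, -0.015, 2.1], [0, 0.298, 0.143, -0.015, 2.1], [0, 0.298, 0.143, -0.015, 2.1]])

```text
t: 3.9
ee_pos: [459.5, 175.0, 217.8]
orientation: [2.028, 2.398, 0.002]
ft_force: [0.6, 0.1, 0.1]
width: 87.9
```

```bash
python3 -c "
from h import *
go(420,315,225,.19)"
```

```text
t 3.9 p [459.5 175.  217.8] yaw 1.738 q6 0.17 F [0.6 0.1 0.1] w 87.9 -> delta [ 0.1446 -0.0156 -0.0072] 1.548
```

>>> move_arm(deltas=[[0, 0.145, -0.016, -0.007, 1.55], [0, 0.145, -0.016, -0.007, 1.55], [0, 0.145, -0.016, -0.007, 1.55], [0, 0.145, -0.016, -0.007, 1.55], [0, 0.145, -0.016, -0.007, 1.55]])

```text
t: 4.32
ee_pos: [418.3, 318.5, 225.2]
orientation: [-2.623, -1.726, -0.006]
ft_force: [0.5, -0.6, -1.1]
width: 87.9
```

```bash
python3 -c "
from h import *
go(420,315,225,.19)"
```

```text
t 4.32 p [418.3 318.5 225.2] yaw 1.164 q6 1.03 F [ 0.5 -0.6 -1.1] w 87.9 -> delta [-0.0026  0.003   0.0002] 0.974
```

>>> move_arm(deltas=[[0, -0.003, 0.003, 0, 0.975], [0, -0.003, 0.003, 0, 0.975], [0, -0.003, 0.003, 0, 0.975], [0, -0.003, 0.003, 0, 0.975], [0, -0.003, 0.003, 0, 0.975]])

```text
t: 4.73
ee_pos: [420.9, 309.9, 224.6]
orientation: [-3.029, -0.83, -0.002]
ft_force: [-0.1, -1.2, -0.5]
width: 87.8
```

```bash
python3 -c "
from h import *
go(420,315,225,.19)"
```

```text
t 4.73 p [420.9 309.9 224.6] yaw 0.535 q6 1.65 F [-0.1 -1.2 -0.5] w 87.8 -> delta [ 0.0019 -0.0049 -0.0004] 0.345
```

>>> move_arm(deltas=[[0, 0.001, -0.002, 0, 0.345], [0, 0.001, -0.002, 0, 0.345], [0, 0.001, -0.002, 0, 0.345], [0, 0.001, -0.002, 0, 0.345], [0, 0.001, -0.002, 0, 0.345]])

```text
t: 5.15
ee_pos: [420.7, 312.0, 224.3]
orientation: [-3.125, -0.312, -0.002]
ft_force: [-1.0, 0.7, -0.3]
width: 87.9
```

```bash
python3 -c "
from h import *
stat(); im=shot('wrist','w3'); K,W=cam('wrist'); np.save('w3W.npy',W);stat()
for n in ['key_grip','nut_key_grip','stand']: print(n,[(round(d['conf'],2),np.round(d['location'],1).tolist()) for d in place_of('wrist',n)][:2])
r=regions_of('wrist','key_grip')
if r:
  m=r[0]['region'].astype(np.uint8);c,_=cv2.findContours(m,0,2);c=max(c,key=cv2.contourArea);print(r[0]['conf'],cv2.minAreaRect(c))
"
```

```text
t 5.15 p [420.7 312.  224.3] yaw 0.199 q6 1.99 F [-1.   0.7 -0.3] w 87.9 -> delta [0. 0. 0.] 0
t 5.2 p [420.7 311.9 224.2] yaw 0.199 q6 1.99 F [ 0.4 -0.2  0.2] w 87.9 -> delta [0. 0. 0.] 0
key_grip [(0.96, [415.6, 320.6, 84.9])]
nut_key_grip [(0.9, [440.1, 221.1, 82.9])]
stand [(0.66, [425.0, 273.2, -0.3])]
0.73 ((307.6576843261719, 198.9486541748047), (22.053279876708984, 87.91644287109375), 8.530765533447266)
```

View pics/w3.png

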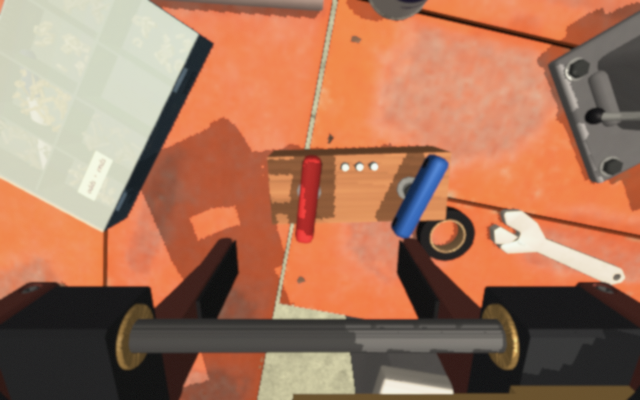

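```bash
python3 -c "
from h import *
K=calibration('wrist')['intrinsics'];W=np.load('w3W.npy')
im=cv2.imread('pics/w3.png').astype(int);b,g,r=im[...,0],im[...,1],im[...,2]
m=((r>100)&(g<50)&(b<50)).astype(np.uint8);m[:, :270]=0;m[:,350:]=0;m[260:]=0
c,_=cv2.findContours(m,0,2);c=max(c,key=cv2.contourArea);R_=cv2.minAreaRect(c);print(R_)
bx=cv2.boxPoints(R_);print(bx)
s=bx[np.argsort(bx[:,1])];t=s[:2].mean(0);bo=s[2:].mean(0)
for z in (101,95,88):
  A=atz(t,z,K,W);B=atz(bo,z,K,W);print(z,A.round(1),B.round(1),((A+B)/2).round(1),np.linalg.norm(A-B),np.arctan2(*(A-B)[1::-1]))
c=im[140:250,260:460].astype(np.uint8);cv2.imwrite('pics/w3c.png',cv2.resize(c,None,fx=4,fy=4,interpolation=cv2.INTER_CUBIC))
"
```

```text
((308.3902282714844, 194.48782348632812), (18.331636428833008, 79.95243835449219), 6.34019136428833)
[[294.8658  233.20735]
 [303.6951  153.74391]
 [321.91464 155.7683 ]
 [313.08536 235.23174]]
101 [459.1 324.2 101. ] [387.7 318.1 101. ] [423.4 321.2 101. ] 71.66315956742743 0.08425638312455085
95 [458.2 324.1  95. ] [385.3 317.9  95. ] [421.7 321.   95. ] 73.251477529794 0.08425638312455082
88 [457.2 324.   88. ] [382.4 317.7  88. ] [419.8 320.8  88. ] 75.10451515255504 0.08425638312455089
```

View pics/w3c.png

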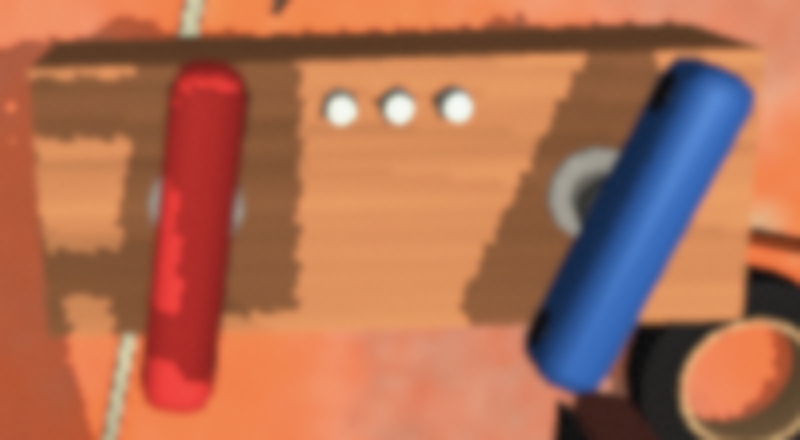

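```bash
python3 -c "
from h import *
K=calibration('wrist')['intrinsics'];W=np.load('w3W.npy')
for z in (101,95,88):
  A=atz((312.5,155.5),z,K,W);B=atz((304.5,243),z,K,W);print(z,A.round(1),B.round(1),((A+B)/2).round(1),np.linalg.norm(A-B),np.arctan2(*(A-B)[1::-1]))
print(proj([[418,320.5,55]],K,W),proj([[418,320.5,88]],K,W))
# stand top corners: crop (30,68),(760,48),(745,318),(50,332)
P=[atz((260+x/4,140+y/4),55,K,W) for x,y in((30,68),(760,48),(745,318),(50,332))]
print(np.round(P,1),np.mean(P,0), [np.linalg.norm(P[i]-P[(i+1)%4]).round(1) for i in range(4)],np.arctan2(*(P[0]-P[1])[1::-1]))
go(418,320.5,83,.095)
"
```

```text
101 [458.4 324.3 101. ] [379.4 316.1 101. ] [418.9 320.2 101. ] 79.46467226727867 0.10353278798512756
95 [457.6 324.2  95. ] [376.8 315.8  95. ] [417.2 320.   95. ] 81.2259003110539 0.10353278798512754
88 [456.6 324.1  88. ] [373.7 315.5  88. ] [415.1 319.8  88. ] 83.28066636212502 0.10353278798512784
[[309.06180332 189.01253465]] [[308.19137453 197.89563762]]
[[441.6 366.5  55. ]
 [481.5 193.1  55. ]
 [414.1 175.2  55. ]
 [374.8 350.8  55. ]] [428.02490562 271.37964799  55.        ] [np.float64(177.9), np.float64(69.7), np.float64(180.0), np.float64(68.6)] 1.7970170384755255
t 5.4 p [420.8 311.8 223.7] yaw 0.197 q6 1.99 F [-0.7 -0.3  0.5] w 88.1 -> delta [-0.001  -0.0091  0.1407] 0.102
```

>>> move_arm(deltas=[[0, -0.002, -0.009, 0.02, 0.1], [0, -0.002, -0.009, 0.141, 0.1], [0, -0.002, -0.009, 0.141, 0.1], [0, -0.002, -0.009, 0.141, 0.1], [0, -0.002, -0.009, 0.141, 0.1]])

```text
t: 5.82
ee_pos: [413.0, 317.3, 76.2]
orientation: [3.131, 0.152, -0.016]
ft_force: [-0.7, -0.4, 0.3]
width: 87.9
```

```bash
python3 -c "
from h import *
go(417.5,320.2,83,.1)"
```

```text
t 5.82 p [413.  317.3  76.2] yaw 0.097 q6 2.11 F [-0.7 -0.4  0.3] w 87.9 -> delta [ 0.0047 -0.0024 -0.0069] -0.003
```

>>> move_arm(deltas=[[0, 0, 0, 0, 0], [0, 0, 0, 0, 0]])

```text
t: 5.98
ee_pos: [418.0, 320.9, 84.1]
orientation: [-3.137, -0.151, -0.002]
ft_force: [0.5, 0.3, 0.5]
width: 88.0
```

```bash
python3 -c "
from h import *
go(417.5,320.2,83,.1)"
```

```text
t 5.98 p [418.  320.9  84.1] yaw 0.096 q6 2.11 F [0.5 0.3 0.5] w 88.0 -> delta [-0.0005  0.0006  0.0011] -0.004
```

>>> move_arm(deltas=[[255, 0, 0, 0.001, 0], [255, 0, 0, 0.001, 0], [255, 0, 0, 0.001, 0], [255, 0, 0, 0.001, 0], [255, 0, 0, 0.001, 0]])

```text
t: 6.4
ee_pos: [417.4, 320.5, 82.5]
orientation: [-3.137, -0.151, -0.002]
ft_force: [0.0, 0.9, -0.9]
width: 58.5
```

```bash
python3 -c "
from h import *
stat()"
```

```text
t 6.4 p [417.4 320.5  82.5] yaw 0.096 q6 2.11 F [ 0.   0.9 -0.9] w 58.5 -> delta [0. 0. 0.] 0
```

>>> move_arm(deltas=[[255, 0, 0, 0, 0], [255, 0, 0, 0, 0], [255, 0, 0, 0, 0], [255, 0, 0, 0, 0], [255, 0, 0, 0, 0]])

```text
t: 6.82
ee_pos: [417.0, 320.2, 81.5]
orientation: [3.138, 0.151, -0.0]
ft_force: [0.3, -0.1, 0.3]
width: 24.5
```

>>> move_arm(deltas=[[255, 0, 0, 0, 0], [255, 0, 0, 0, 0], [255, 0, 0, 0, 0], [255, 0, 0, 0, 0]])

```text
t: 7.15
ee_pos: [417.0, 320.2, 81.5]
orientation: [3.138, 0.151, -0.0]
ft_force: [-0.2, 0.8, -1.5]
width: 16.7
```

```bash
python3 -c "
from h import *
stat()"
```

```text
t 7.15 p [417.  320.2  81.5] yaw 0.096 q6 2.11 F [-0.2  0.8 -1.5] w 16.7 -> delta [0. 0. 0.] 0
```

>>> move_arm(deltas=[[255, 0, 0, -0.01, 0], [255, 0, 0, -0.025, 0], [255, 0, 0, -0.041, 0], [255, 0, 0, -0.041, 0], [255, 0, 0, -0.041, 0]])

```text
t: 7.57
ee_pos: [417.5, 320.5, 123.5]
orientation: [-3.137, -0.15, -0.003]
ft_force: [-0.4, -0.3, -1.3]
width: 17.1
```

```bash
python3 -c "
from h import *
stat(); shot('wrist','w4')"
```

```text
t 7.57 p [417.5 320.5 123.5] yaw 0.096 q6 2.11 F [-0.4 -0.3 -1.3] w 17.1 -> delta [0. 0. 0.] 0
```

View pics/w4.png

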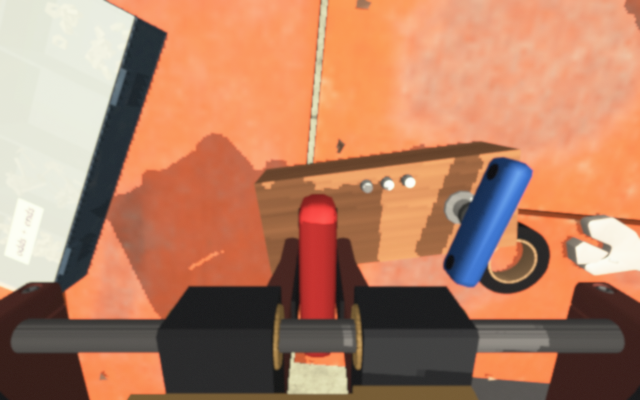

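>>> move_arm(deltas=[[255, -0.009, 0, 0.001, 0], [255, -0.018, 0, 0.002, 0], [255, -0.025, 0, 0.004, 0], [255, -0.032, 0, 0.007, 0], [255, -0.032, 0, 0.007, 0]])

```text
t: 8.03
ee_pos: [384.0, 317.0, 115.0]
orientation: [3.138, 0.151, -0.001]
ft_force: [2.7, 0.8, -0.9]
width: 17.0
```

```bash
python3 -c "
from h import *
stat(); shot('wrist','w5')"
```

```text
t 8.03 p [384. 317. 115.] yaw 0.096 q6 2.14 F [ 2.7  0.8 -0.9] w 17.0 -> delta [0. 0. 0.] 0
```

View pics/w5.png

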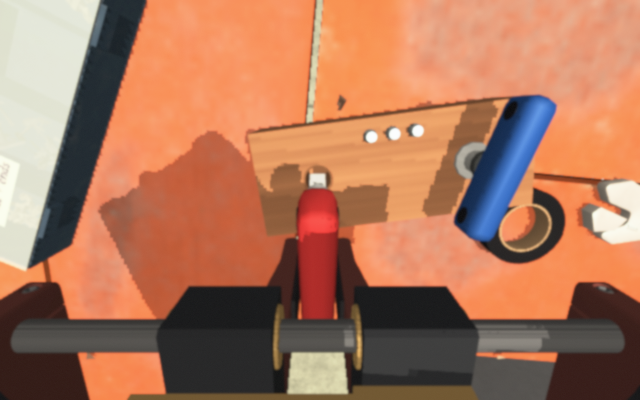

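>>> move_arm(deltas=[[255, -0.006, 0, 0.004, 0], [255, -0.012, 0, 0.008, 0], [255, -0.012, 0, 0.008, 0], [255, -0.012, 0, 0.008, 0]])

```text
t: 8.42
ee_pos: [372.5, 315.9, 107.1]
orientation: [3.137, 0.151, -0.002]
ft_force: [1.8, 1.7, -1.7]
width: 16.8
```

```bash
python3 -c "
from h import *
stat(); shot('wrist','w6')"
```

```text
t 8.42 p [372.5 315.9 107.1] yaw 0.096 q6 2.15 F [ 1.8  1.7 -1.7] w 16.8 -> delta [0. 0. 0.] 0
```

View pics/w6.png

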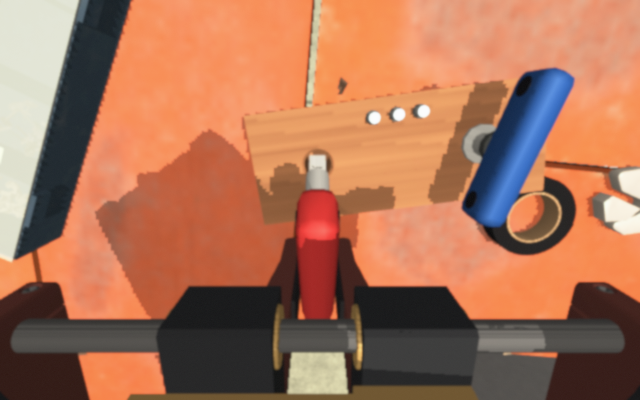

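>>> move_arm(deltas=[[255, -0.006, 0, -0.012, 0], [255, -0.012, 0, -0.04, 0], [255, -0.012, 0, -0.08, 0], [255, -0.012, 0, -0.1, 0], [255, -0.012, 0, -0.1, 0]])

```text
t: 8.88
ee_pos: [362.0, 315.8, 211.0]
orientation: [-3.135, -0.15, -0.005]
ft_force: [0.9, 0.7, -1.4]
width: 16.9
```

```bash
python3 -c "
from h import *
stat(); im=shot('wrist','w7');stat()
c=im[120:260,270:370];cv2.imwrite('pics/w7c.png',cv2.resize(c,None,fx=4,fy=4,interpolation=cv2.INTER_CUBIC))
C=calibration('wrist');K=C['intrinsics'];W=np.linalg.inv(C['hand_eye'])
for b in (28,30,32,34,36,38,40):
  b=np.radians(b); ax=np.array([-np.sin(b),0,-np.cos(b)]) # tip->handle
  G=np.array([0,0,-5.]);p=np.array([np.sin(b),0,np.cos(b)]);x=np.array([np.cos(b),0,-np.sin(b)])
  Hc=G-1.5*p # handle centre is 1.5 above grasp point
  T=Hc+79*p; s16=Hc+63*p; he=Hc+40*x
  print(np.degrees(b).round(),proj([T,T+5*x,T-5*x,s16,s16+7*x],K,W).round(1).tolist())
"
```

```text
t 8.88 p [362.  315.8 211. ] yaw 0.096 q6 2.17 F [ 0.9  0.7 -1.4] w 16.9 -> delta [0. 0. 0.] 0
t 8.93 p [361.2 315.  208.7] yaw 0.096 q6 2.17 F [ 0.4 -0.9 -2.5] w 16.7 -> delta [0. 0. 0.] 0
28.0 [[318.3, 173.1], [318.3, 167.1], [318.2, 178.8], [318.3, 189.4], [318.4, 180.9]]
30.0 [[318.3, 169.9], [318.3, 164.0], [318.2, 175.6], [318.3, 186.8], [318.4, 178.5]]
32.0 [[318.3, 166.8], [318.3, 160.9], [318.3, 172.4], [318.3, 184.4], [318.4, 176.1]]
34.0 [[318.3, 163.7], [318.3, 157.9], [318.3, 169.2], [318.4, 181.9], [318.4, 173.9]]
36.0 [[318.3, 160.6], [318.3, 154.9], [318.3, 166.1], [318.4, 179.5], [318.4, 171.6]]
38.0 [[318.3, 157.6], [318.3, 152.0], [318.3, 163.0], [318.4, 177.2], [318.4, 169.5]]
40.0 [[318.3, 154.7], [318.3, 149.1], [318.3, 160.0], [318.4, 174.9], [318.4, 167.4]]
```

View pics/w7c.png

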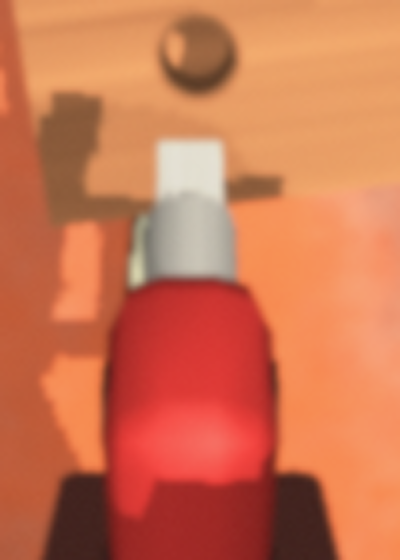

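```bash
python3 -c "
from h import *
go(478,30,240,-.8375)"
```

```text
t 8.93 p [361.2 315.  208.7] yaw 0.096 q6 2.17 F [ 0.4 -0.9 -2.5] w 16.7 -> delta [ 0.089   0.2949 -0.0315] 0.933
```

>>> move_arm(deltas=[[255, 0.089, 0.295, -0.031, 0.934], [255, 0.089, 0.295, -0.031, 0.934], [255, 0.089, 0.295, -0.031, 0.934], [255, 0.089, 0.295, -0.031, 0.934], [255, 0.089, 0.295, -0.031, 0.934]])

```text
t: 9.35
ee_pos: [438.2, 120.9, 226.3]
orientation: [3.028, -0.829, -0.008]
ft_force: [1.0, 0.7, -1.6]
width: 16.7
```

```bash
python3 -c "
from h import *
go(478,30,240,-.8375)"
```

```text
t 9.35 p [438.2 120.9 226.3] yaw -0.535 q6 2.35 F [ 1.   0.7 -1.6] w 16.7 -> delta [ 0.0806  0.058  -0.0138] 0.303
```

>>> move_arm(deltas=[[255, 0.081, 0.058, -0.014, 0.302], [255, 0.081, 0.058, -0.014, 0.302], [255, 0.081, 0.058, -0.014, 0.302], [255, 0.081, 0.058, -0.014, 0.302], [255, 0.081, 0.058, -0.014, 0.302]])

```text
t: 9.77
ee_pos: [479.0, 31.4, 240.2]
orientation: [2.872, -1.27, -0.007]
ft_force: [0.7, -0.4, -1.2]
width: 16.9
```

```bash
python3 -c "
from h import *
stat();im=shot('wrist','w8'); K,W=cam('wrist');stat()
p=np.array([.595,0,.804])
_,P,M=pose()
for e in (0,): 
  T=P+M@np.array([46.1,0,57.3]); print('tip',T,proj([T],K,W),'sock',proj([[524.4,-21.4,150.5],[524.4-.743*5.5,-21.4-.669*5.5,150.5]],K,W))
c=im[120:280,230:430];cv2.imwrite('pics/w8c.png',cv2.resize(c,None,fx=4,fy=3.75,interpolation=cv2.INTER_CUBIC))
go(485.8,21.5,224.1,-.8375)"
```

```text
t 9.77 p [479.   31.4 240.2] yaw -0.833 q6 2.44 F [ 0.7 -0.4 -1.2] w 16.9 -> delta [0. 0. 0.] 0
t 9.82 p [478.8  32.2 240.4] yaw -0.831 q6 2.44 F [ 0.6  0.5 -2.6] w 16.9 -> delta [0. 0. 0.] 0
tip [509.58482457  -1.81945013 182.93469061] [[317.55503133 159.17452692]] sock [[320.58982755 117.33768929]
 [328.36589122 117.38901403]]
t 9.82 p [478.8  32.2 240.4] yaw -0.831 q6 2.44 F [ 0.6  0.5 -2.6] w 16.9 -> delta [0.0127 0.002  0.0163] 0.007
```

View pics/w8c.png

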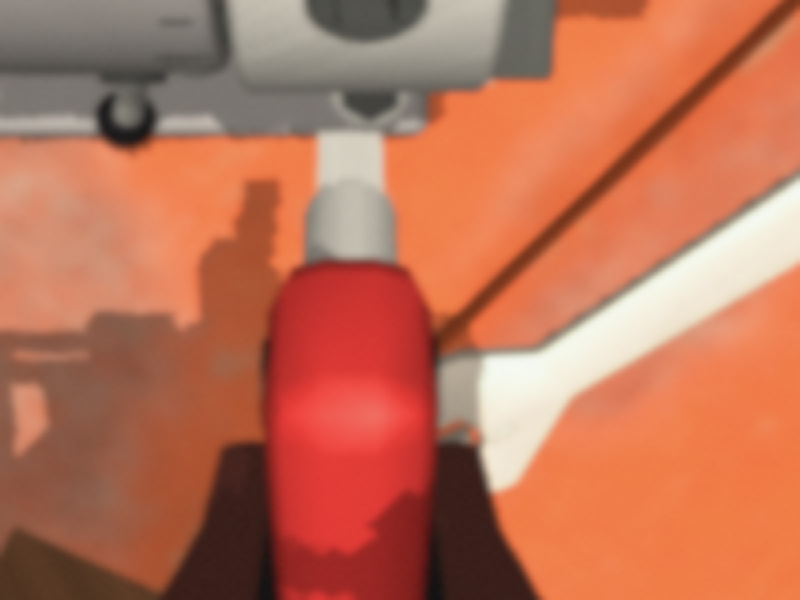

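```bash
python3 -c "
from h import *
im=cv2.imread('pics/w8.png')
c=im[60:200,250:400];cv2.imwrite('pics/w8d.png',cv2.resize(c,None,fx=4,fy=4,interpolation=cv2.INTER_CUBIC))"
```

```text
(no output)
```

View pics/w8d.png

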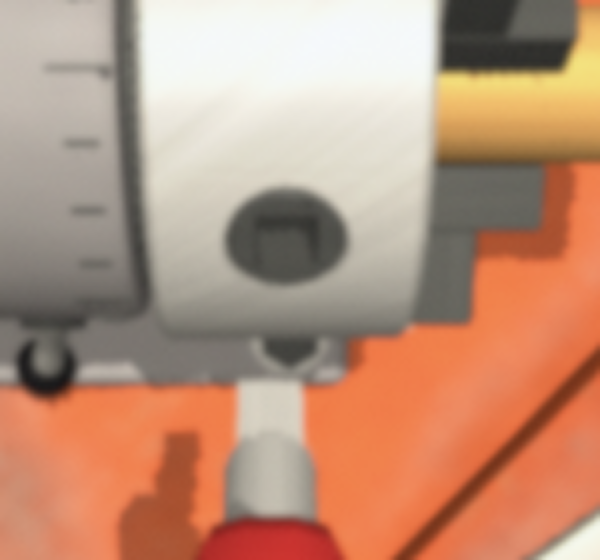

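```bash
python3 -c "
from h import *
K,W=cam('wrist');W2=np.load('w2W.npy')
o1,d1=ray((316.7,259.5),K,W2);o2,d2=ray((321.7,119),K,W)
A=np.array([d1,-d2]).T;s=np.linalg.lstsq(A,o2-o1,rcond=None)[0];print(o1+s[0]*d1,o2+s[1]*d2,s)
X=np.array([.669,-.743,0]);
# normal angle from foreshortening: 
n=lambda th:np.array([-.669*np.sin(th),.743*np.sin(th),np.cos(th)])
for t in (25,30,35,38): print(t,-(n(np.radians(t))@d2),-(n(np.radians(t))@d1))
print((o1+s[0]*d1)@X-396,d2,d1)
"
```

```text
[523.69642183 -20.61110572 152.68266068] [523.13585496 -21.13410879 152.69446401] [228.27049905 235.11772176]
25 0.8881083924867776 0.9995132634492866
30 0.8446937960850831 0.9982670351084854
35 0.7948505698551218 0.9894233918603924
38 0.7620147446658286 0.9804960527597819
-30.33304224075863 [-0.03939946  0.01968278 -0.99902966] [ 0.29618732 -0.33762457 -0.89346669]
```

```bash
python3 -c "
from h import *
go(487.8,18.3,218.6,-.8375)"
```

```text
t 9.82 p [478.8  32.2 240.4] yaw -0.831 q6 2.44 F [ 0.6  0.5 -2.6] w 16.9 -> delta [0.0164 0.0026 0.0217] 0.007
```

>>> move_arm(deltas=[[255, 0.016, 0.0026, 0.022, 0.007], [255, 0.016, 0.0026, 0.022, 0.007], [255, 0.016, 0.0026, 0.022, 0.007], [255, 0.016, 0.0026, 0.022, 0.007]])

```text
t: 10.15
ee_pos: [488.4, 19.7, 220.0]
orientation: [2.87, -1.276, -0.003]
ft_force: [-0.4, 0.7, -1.4]
width: 16.7
```

```bash
python3 -c "
from h import *
stat();im=shot('wrist','w9'); K,W=cam('wrist');go(487.8,18.3,218.6,-.8375)
c=im[80:200,250:400];cv2.imwrite('pics/w9d.png',cv2.resize(c,None,fx=5,fy=5,interpolation=cv2.INTER_CUBIC))"
```

```text
t 10.15 p [488.4  19.7 220. ] yaw -0.836 q6 2.42 F [-0.4  0.7 -1.4] w 16.7 -> delta [0. 0. 0.] 0
t 10.2 p [488.9  19.6 220.5] yaw -0.836 q6 2.42 F [-0.6 -0.9 -1.8] w 16.6 -> delta [0.0003 0.0017 0.0019] 0.001
```

View pics/w9d.png

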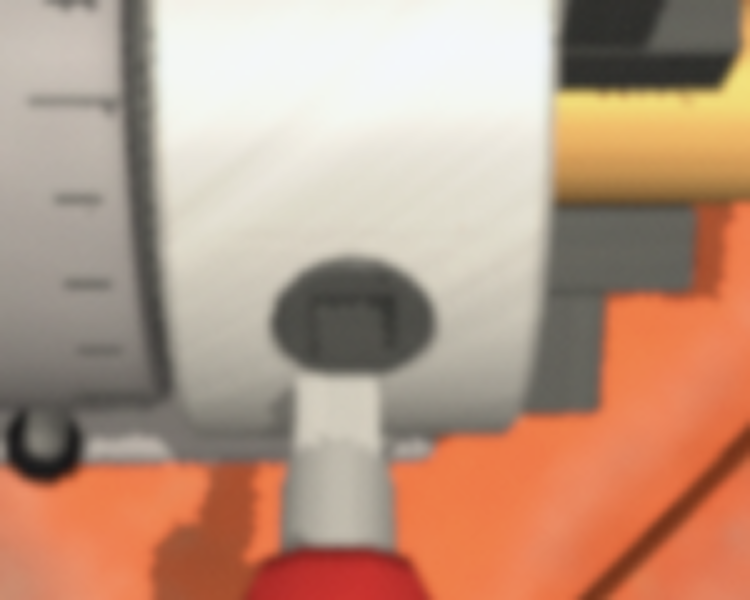

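>>> move_arm(deltas=[[255, 0, 0.002, 0, 0], [255, 0.003, 0.002, 0.004, 0], [255, 0.0055, 0.002, 0.008, 0], [255, 0.0055, 0.002, 0.008, 0]])

```text
t: 10.53
ee_pos: [491.6, 12.9, 211.9]
orientation: [2.87, -1.278, -0.001]
ft_force: [-0.5, 0.2, -2.6]
width: 16.9
```

```bash
python3 -c "
from h import *
stat();im=shot('wrist','w10'); stat()
c=im[100:200,260:380];cv2.imwrite('pics/w10d.png',cv2.resize(c,None,fx=6,fy=6,interpolation=cv2.INTER_CUBIC))"
```

```text
t 10.53 p [491.6  12.9 211.9] yaw -0.838 q6 2.41 F [-0.5  0.2 -2.6] w 16.9 -> delta [0. 0. 0.] 0
t 10.58 p [491.5  13.  212.1] yaw -0.838 q6 2.41 F [ 0.4  0.3 -1.6] w 16.8 -> delta [0. 0. 0.] 0
```

View pics/w10d.png

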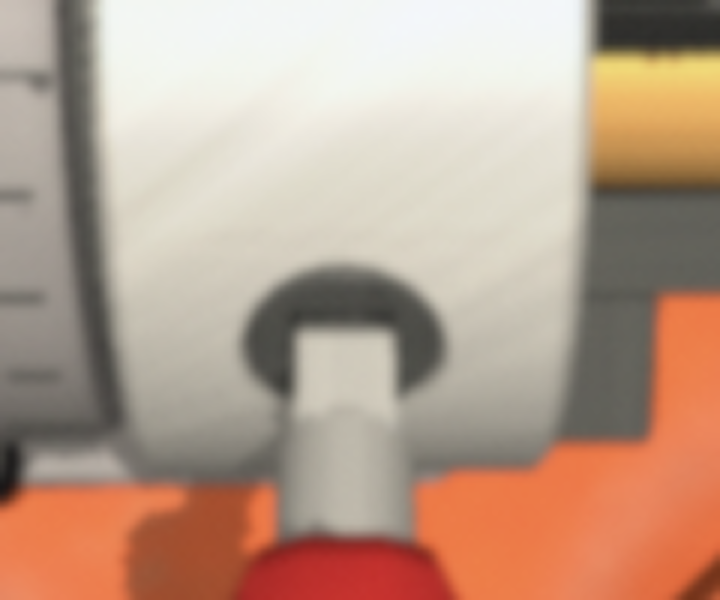

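>>> move_arm(deltas=[[255, 0.0017, 0, 0.0025, 0], [255, 0.003, 0, 0.0045, 0], [255, 0.0045, 0, 0.0065, 0], [255, 0.0045, 0, 0.0065, 0], [255, 0.0045, 0, 0.0065, 0]])

```text
t: 11.0
ee_pos: [494.5, 9.6, 205.7]
orientation: [2.869, -1.278, -0.001]
ft_force: [-0.5, -0.5, -1.6]
width: 16.8
```

```bash
python3 -c "
from h import *
stat();im=shot('wrist','w11'); stat()
c=im[100:200,260:380];cv2.imwrite('pics/w11d.png',cv2.resize(c,None,fx=6,fy=6,interpolation=cv2.INTER_CUBIC))"
```

```text
t 11.0 p [494.5   9.6 205.7] yaw -0.838 q6 2.4 F [-0.5 -0.5 -1.6] w 16.8 -> delta [0. 0. 0.] 0
t 11.05 p [494.5   9.7 205.8] yaw -0.838 q6 2.4 F [-0.8  0.1 -2.6] w 17.1 -> delta [0. 0. 0.] 0
```

View pics/w11d.png

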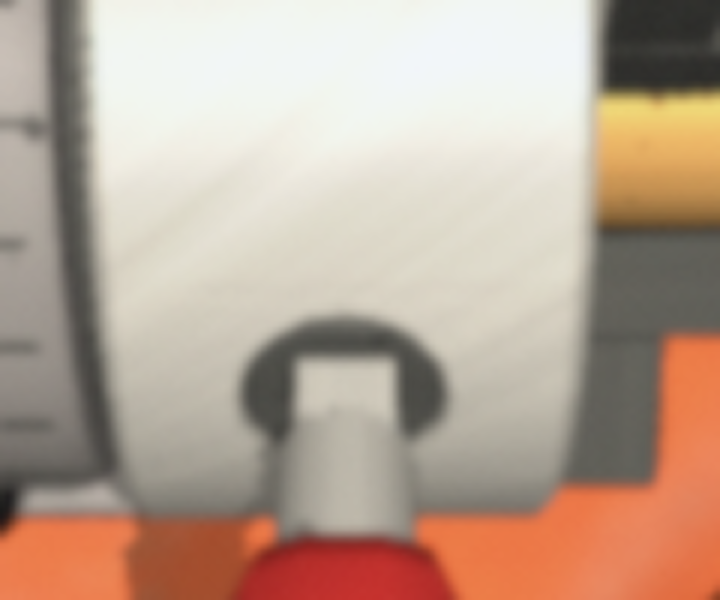

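>>> move_arm(deltas=[[255, 0.0017, 0, 0.0025, 0], [255, 0.003, 0, 0.0045, 0], [255, 0.004, 0, 0.006, 0], [255, 0.004, 0, 0.006, 0]])

```text
t: 11.38
ee_pos: [497.0, 6.8, 199.5]
orientation: [2.87, -1.278, -0.001]
ft_force: [-1.1, 1.7, -4.9]
width: 17.0
```

```bash
python3 -c "
from h import *
stat();im=shot('wrist','w12'); stat()
c=im[100:200,260:380];cv2.imwrite('pics/w12d.png',cv2.resize(c,None,fx=6,fy=6,interpolation=cv2.INTER_CUBIC))"
```

```text
t 11.38 p [497.    6.8 199.5] yaw -0.838 q6 2.4 F [-1.1  1.7 -4.9] w 17.0 -> delta [0. 0. 0.] 0
t 11.43 p [497.1   6.8 199.5] yaw -0.838 q6 2.4 F [-0.2  1.3 -5.1] w 16.9 -> delta [0. 0. 0.] 0
```

View pics/w12d.png

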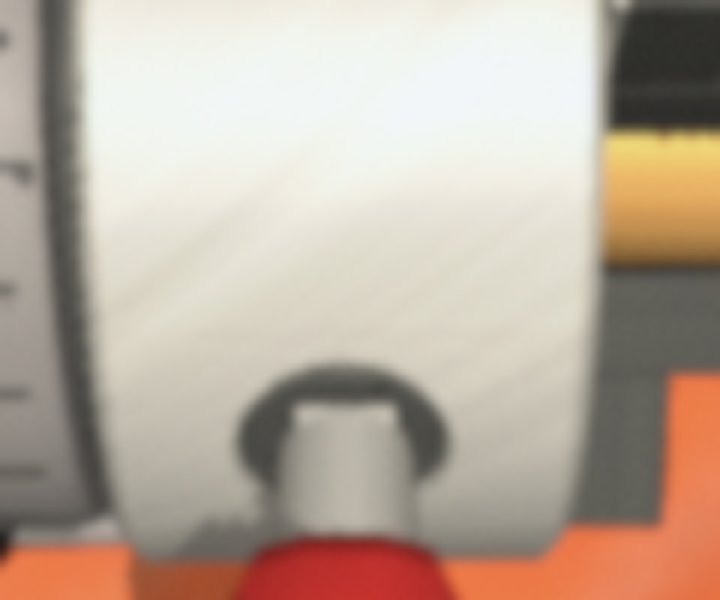

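>>> move_arm(deltas=[[155, 0, 0, 0, 0], [155, 0, 0, 0, 0], [155, 0, 0, 0, 0], [155, 0, 0, 0, 0]])

```text
t: 11.77
ee_pos: [497.8, 6.7, 200.3]
orientation: [-2.869, 1.278, -0.002]
ft_force: [0.6, -0.6, 0.6]
width: 34.0
```

```bash
python3 -c "
from h import *
stat();im=shot('wrist','w13'); stat()"
```

```text
t 11.77 p [497.8   6.7 200.3] yaw -0.838 q6 2.4 F [ 0.6 -0.6  0.6] w 34.0 -> delta [0. 0. 0.] 0
t 11.82 p [497.7   6.7 200.3] yaw -0.838 q6 2.4 F [ 0.1  0.4 -0.2] w 34.6 -> delta [0. 0. 0.] 0
```

View pics/w13.png

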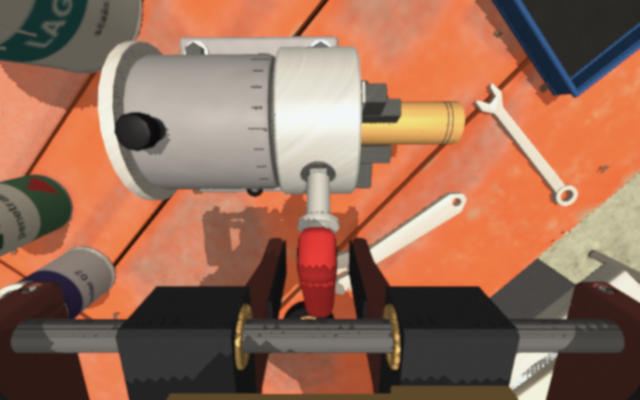

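>>> move_arm(deltas=[[155, -0.005, 0, 0.003, 0], [155, -0.005, 0, 0.003, -0.12], [155, -0.005, 0, 0.003, -0.24], [155, -0.005, 0, 0.003, -0.36], [155, -0.005, 0, 0.003, -0.48]])

```text
t: 12.23
ee_pos: [493.7, 10.7, 196.8]
orientation: [-3.093, 0.55, 0.0]
ft_force: [0.9, 0.5, -0.3]
width: 34.4
```

>>> move_arm(deltas=[[155, 0, 0, 0, -0.1], [155, 0, 0, 0, -0.2], [155, 0, 0, 0, -0.3], [155, 0, 0, 0, -0.3]])

```text
t: 12.57
ee_pos: [493.8, 10.6, 196.9]
orientation: [3.14, -0.086, 0.0]
ft_force: [-0.5, 0.2, 0.9]
width: 34.6
```

```bash
python3 -c "
from h import *
stat();im=shot('wrist','w14'); stat();print(get_obs()['moment'])"
```

```text
t 12.57 p [493.8  10.6 196.9] yaw -0.055 q6 1.62 F [-0.5  0.2  0.9] w 34.6 -> delta [0. 0. 0.] 0
t 12.62 p [493.7  10.6 196.8] yaw -0.06 q6 1.63 F [-0.4 -0.5 -0.4] w 34.5 -> delta [0. 0. 0.] 0
[-0.0679422   0.01025293 -0.06029223]
```

View pics/w14.png

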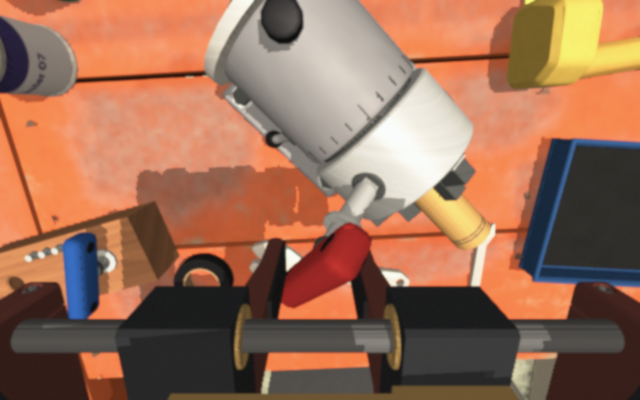

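>>> move_arm(deltas=[[155, 0, 0, 0, -0.1], [155, 0, 0, 0, -0.2], [155, 0, 0, 0, -0.3], [155, 0, 0, 0, -0.4], [155, 0, 0, 0, -0.4]])

```text
t: 13.03
ee_pos: [493.5, 10.1, 197.3]
orientation: [3.095, 0.537, -0.001]
ft_force: [-3.9, -2.0, 7.1]
width: 34.7
```

```bash
python3 -c "
from h import *
stat();im=shot('wrist','w15'); stat();print(get_obs()['moment'])"
```

```text
t 13.03 p [493.5  10.1 197.3] yaw 0.344 q6 1.22 F [-3.9 -2.   7.1] w 34.7 -> delta [0. 0. 0.] 0
t 13.08 p [493.6  10.1 197.4] yaw 0.339 q6 1.23 F [-3.3 -2.   7.5] w 34.6 -> delta [0. 0. 0.] 0
[-0.68954639  0.40576871 -0.17949805]
```

View pics/w15.png

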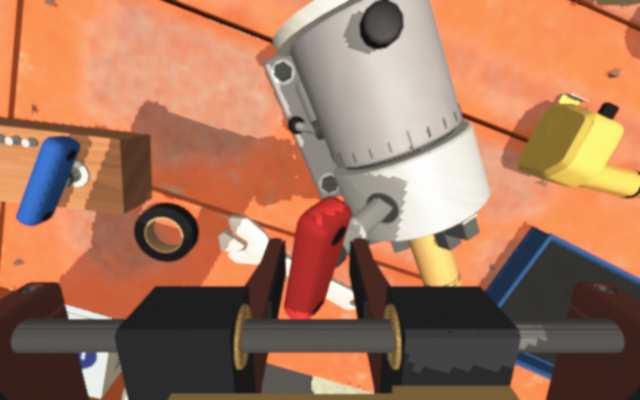

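>>> move_arm(deltas=[[155, 0, 0, 0, -0.1], [155, 0, 0, 0, -0.2], [155, 0, 0, 0, -0.3], [155, 0, 0, 0, -0.4], [155, 0, 0, 0, -0.4]])

```text
t: 13.5
ee_pos: [494.0, 10.2, 197.8]
orientation: [2.926, 1.141, 0.001]
ft_force: [-2.8, -0.8, 9.6]
width: 34.5
```

```bash
python3 -c "
from h import *
stat();im=shot('wrist','w16'); stat();print(get_obs()['moment'])"
```

```text
t 13.5 p [494.   10.2 197.8] yaw 0.743 q6 0.82 F [-2.8 -0.8  9.6] w 34.5 -> delta [0. 0. 0.] 0
t 13.55 p [494.2  10.3 197.9] yaw 0.739 q6 0.83 F [-2.7 -1.5  9.2] w 34.8 -> delta [0. 0. 0.] 0
[-0.42385285  0.19847932 -0.13592865]
```

View pics/w16.png

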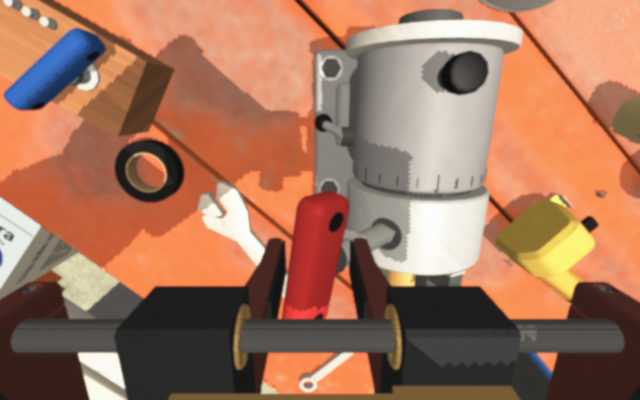

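>>> move_arm(deltas=[[155, 0, 0, 0, -0.08], [155, 0, 0, 0, -0.16], [155, 0, 0, 0, -0.16], [155, 0, 0, 0, -0.16]])

```text
t: 13.88
ee_pos: [493.8, 10.6, 197.9]
orientation: [-2.83, -1.364, -0.0]
ft_force: [-4.4, 1.1, 11.7]
width: 35.0
```

```bash
python3 -c "
from h import *
stat();im=shot('wrist','w17'); stat();print(get_obs()['moment'])"
```

```text
t 13.88 p [493.8  10.6 197.9] yaw 0.898 q6 0.67 F [-4.4  1.1 11.7] w 35.0 -> delta [0. 0. 0.] 0
t 13.93 p [493.8  10.6 197.9] yaw 0.898 q6 0.67 F [-4.5  1.4 11.7] w 34.9 -> delta [0. 0. 0.] 0
[-0.16201957  0.60131166 -0.08885862]
```

View pics/w17.png

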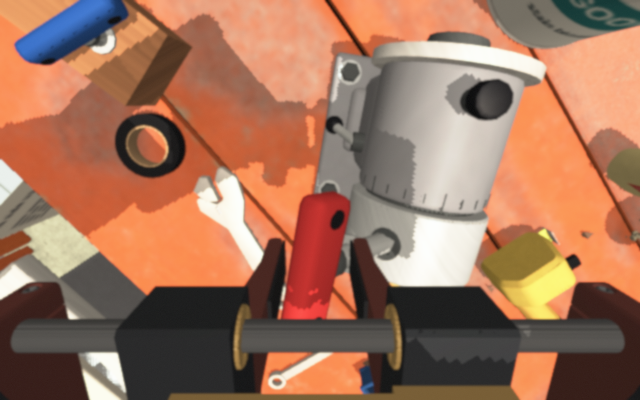

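>>> move_arm(deltas=[[100, 0, 0, 0, 0], [60, 0, 0, 0, 0], [0, 0, 0, 0, 0], [0, 0, 0, 0, 0], [0, 0, 0, 0, 0]])

```text
t: 14.35
ee_pos: [493.6, 12.7, 199.4]
orientation: [-2.827, -1.362, -0.002]
ft_force: [-14.2, 15.5, 38.3]
width: 64.5
```

>>> move_arm(deltas=[[0, 0, 0, -0.03, 0], [0, 0, 0, -0.07, 0], [0, 0, 0, -0.08, -0.12], [0, 0, 0, -0.08, -0.24], [0, 0, 0, -0.08, -0.36]])

```text
t: 14.77
ee_pos: [494.5, 10.7, 278.1]
orientation: [2.532, 1.857, 0.004]
ft_force: [-0.7, -0.4, -0.5]
width: 87.5
```

```bash
python3 -c "
from h import *
stat();im=shot('wrist','w18'); K,W=cam('wrist');np.save('w18W.npy',W);stat()
for n in ['key_grip','key_tip','bar_mid','socket']: print(n,[(round(d['conf'],2),np.round(d['location'],1).tolist()) for d in place_of('wrist',n)][:2])"
```

```text
t 14.77 p [494.5  10.7 278.1] yaw 1.265 q6 0.3 F [-0.7 -0.4 -0.5] w 87.5 -> delta [0. 0. 0.] 0
t 14.82 p [494.   10.6 277.4] yaw 1.273 q6 0.3 F [-1.2  0.6 -0. ] w 88.3 -> delta [0. 0. 0.] 0
key_grip [(0.7, [488.0, 9.5, 193.7])]
key_tip [(0.69, [529.4, -27.4, 137.8]), (0.69, [390.1, 3.1, 2.4])]
bar_mid [(0.57, [504.5, -75.7, 103.3]), (0.44, [523.2, -22.4, 145.0])]
socket [(0.84, [519.0, -23.5, 149.1])]
```

View pics/w18.png

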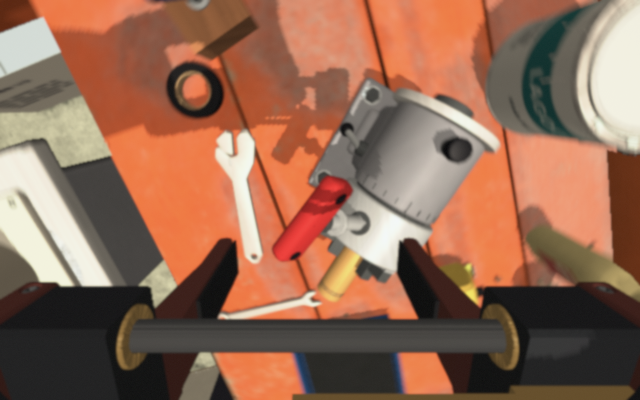

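```bash
python3 -c "
from h import *
K=calibration('wrist')['intrinsics'];W=np.load('w18W.npy')
im=cv2.imread('pics/w18.png').astype(int);b,g,r=im[...,0],im[...,1],im[...,2]
m=((r>70)&(g<70)&(b<70)&(r>2.2*g)).astype(np.uint8);m[:,:265]=0;m[:,365:]=0;m[270:]=0;m[:170]=0
c,_=cv2.findContours(m,0,2);c=max(c,key=cv2.contourArea);R_=cv2.minAreaRect(c);print(R_)
bx=cv2.boxPoints(R_);s=bx[np.argsort(bx[:,1])];t=s[:2].mean(0);bo=s[2:].mean(0);print(t,bo)
for z in (205,200,195,190):
  A=atz(t,z,K,W);B=atz(bo,z,K,W);print(z,A.round(1),B.round(1),((A+B)/2).round(1),np.linalg.norm(A-B),np.arctan2(*(A-B)[1::-1]))
v=im.astype(np.uint8).copy();cv2.drawContours(v,[bx.astype(int)],0,(0,255,0),1);c=v[160:300,250:450];cv2.imwrite('pics/w18c.png',cv2.resize(c,None,fx=4,fy=4,interpolation=cv2.INTER_CUBIC))
"
```

```text
((304.6394348144531, 214.62611389160156), (52.30276870727539, 101.74365234375), 33.511016845703125)
[332.72565 172.2102 ] [276.55322 257.042  ]
205 [514.4  42.  205. ] [456.4  -7.3 205. ] [485.4  17.3 205. ] 76.09385772780378 0.7036411172743701
200 [514.4  40.9 200. ] [455.   -9.4 200. ] [484.7  15.8 200. ] 77.82379699465493 0.7036411172743704
195 [514.3  39.9 195. ] [453.7 -11.6 195. ] [484.   14.2 195. ] 79.55373626150612 0.7036411172743704
190 [514.3  38.9 190. ] [452.3 -13.7 190. ] [483.3  12.6 190. ] 81.28367552835734 0.7036411172743697
```

View pics/w18c.png

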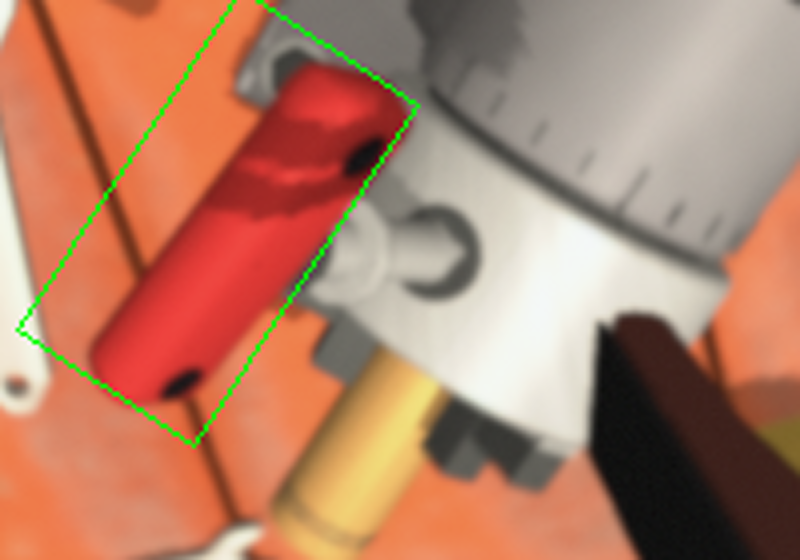

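```bash
python3 -c "
from h import *
K=calibration('wrist')['intrinsics'];W=np.load('w18W.npy')
f=lambda x,y:(250+x/4,160+y/4)
for z in (200,195,190):
  A=(atz(f(298,70),z,K,W)+atz(f(412,115),z,K,W))/2;B=(atz(f(95,355),z,K,W)+atz(f(200,390),z,K,W))/2;print(z,A.round(1),B.round(1),((A+B)/2).round(1),np.linalg.norm(A-B),np.arctan2(*(A-B)[1::-1]))
"
```

```text
200 [516.3  32.1 200. ] [463.6  -8.7 200. ] [490.   11.7 200. ] 66.59201180054399 0.6584294472390478
195 [516.3  30.9 195. ] [462.4 -10.8 195. ] [489.4  10.  195. ] 68.07228056821013 0.6584294472390476
190 [516.3  29.6 190. ] [461.3 -12.9 190. ] [488.8   8.3 190. ] 69.5525493358763 0.6584294472390476
```

```bash
python3 -c "
from h import *
go(489.5,10,250,2.25)"
```

```text
t 15.02 p [493.7  10.5 276.6] yaw 1.257 q6 0.31 F [-0.4 -0.6  0.4] w 87.8 -> delta [-0.0018 -0.0038  0.0266] -0.993
```

>>> move_arm(deltas=[[0, -0.002, -0.004, 0.0, -0.99], [0, -0.002, -0.004, 0.0, -0.99], [0, -0.002, -0.004, 0.01, -0.99], [0, -0.002, -0.004, 0.02, -0.99], [0, -0.002, -0.004, 0.026, -0.99]])

```text
t: 15.43
ee_pos: [489.1, 9.8, 249.8]
orientation: [-1.84, -2.545, 0.001]
ft_force: [-0.5, -0.3, 0.7]
width: 87.9
```

>>> move_arm(deltas=[[0, 0, 0, 0, -0.37], [0, 0, 0, 0, -0.37], [0, 0, 0, 0, -0.37], [0, 0, 0, 0, -0.37], [0, 0, 0, 0, -0.37]])

```text
t: 15.85
ee_pos: [489.5, 9.8, 250.7]
orientation: [-1.353, -2.835, 0.0]
ft_force: [0.1, 0.1, 0.4]
width: 87.6
```

```bash
python3 -c "
from h import *
stat();im=shot('wrist','w19'); K,W=cam('wrist');np.save('w19W.npy',W);stat()
for n in ['key_grip','key_tip','bar_mid','socket']: print(n,[(round(d['conf'],2),np.round(d['location'],1).tolist()) for d in place_of('wrist',n)][:2])"
```

```text
t 15.85 p [489.5   9.8 250.7] yaw 2.251 q6 -0.68 F [0.1 0.1 0.4] w 87.6 -> delta [0. 0. 0.] 0
t 15.9 p [489.5   9.8 250.7] yaw 2.251 q6 -0.68 F [0.7 0.6 0.3] w 87.9 -> delta [0. 0. 0.] 0
key_grip [(0.78, [485.4, 11.3, 194.5])]
key_tip [(0.81, [527.7, -29.4, 137.5]), (0.18, [520.1, -22.2, 147.9])]
bar_mid [(0.87, [506.2, -72.7, 106.5]), (0.28, [608.3, -332.9, 2.3])]
socket [(0.62, [523.5, -24.7, 144.7])]
```

View pics/w19.png

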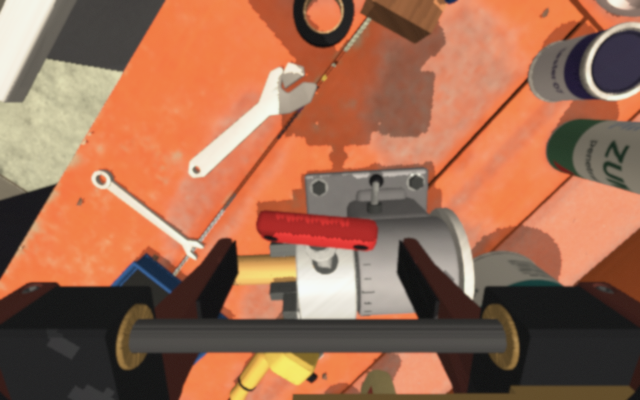

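```bash
python3 -c "
from h import *
K=calibration('wrist')['intrinsics'];W=np.load('w19W.npy')
im=cv2.imread('pics/w19.png');c=im[190:270,240:400];cv2.imwrite('pics/w19c.png',cv2.resize(c,None,fx=5,fy=5,interpolation=cv2.INTER_CUBIC))
for zl,zr in ((190,190),(195,195),(190,200),(195,205)):
  A=atz((378,236),zr,K,W);B=atz((257,223),zl,K,W);print(zl,A.round(1),B.round(1),((A+B)/2).round(1),np.linalg.norm(A-B),np.arctan2(*(A-B)[1::-1]))
"
```

```text
190 [526.3  31.4 190. ] [455.6 -13.5 190. ] [490.9   9.  190. ] 83.73361605337317 0.5654552230974415
195 [524.2  32.4 195. ] [455.2 -11.4 195. ] [489.7  10.5 195. ] 81.72288600461486 0.5654552230974408
190 [522.1  33.3 200. ] [455.6 -13.5 190. ] [488.8   9.9 195. ] 81.95000556583648 0.6134311758918956
195 [520.   34.3 205. ] [455.2 -11.4 195. ] [487.6  11.4 200. ] 79.95703185505596 0.6146467393127336
```

View pics/w19c.png

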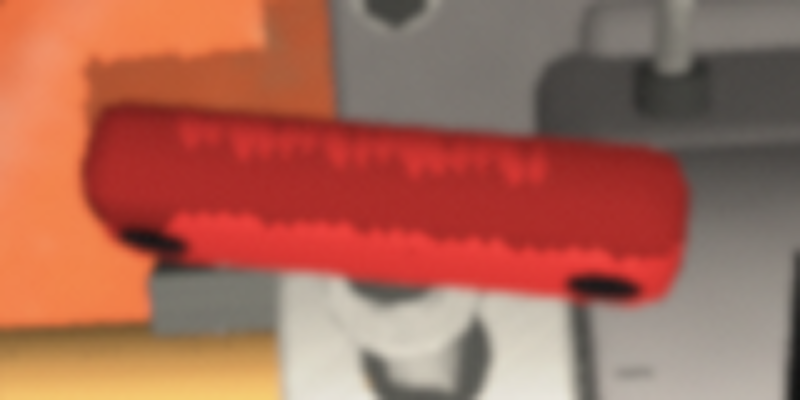

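```bash
python3 -c "
from h import *
go(489,10,215,2.17)"
```

```text
t 16.1 p [489.6   9.8 250.9] yaw 2.255 q6 -0.69 F [0.1 0.  0.2] w 87.6 -> delta [ 0.0005 -0.0003  0.0359] 0.085
```

>>> move_arm(deltas=[[0, 0, 0, 0.01, 0.085], [0, 0, 0, 0.025, 0.085], [0, 0, 0, 0.036, 0.085], [0, 0, 0, 0.036, 0.085], [0, 0, 0, 0.036, 0.085]])

```text
t: 16.52
ee_pos: [489.2, 9.8, 214.7]
orientation: [-1.465, -2.778, 0.001]
ft_force: [0.2, -1.1, 0.1]
width: 88.0
```

```bash
python3 -c "
from h import *
stat();im=shot('wrist','w20'); stat()"
```

```text
t 16.52 p [489.2   9.8 214.7] yaw 2.171 q6 -0.6 F [ 0.2 -1.1  0.1] w 88.0 -> delta [0. 0. 0.] 0
t 16.57 p [489.7   9.8 215.3] yaw 2.171 q6 -0.6 F [0.7 0.1 0.4] w 87.7 -> delta [0. 0. 0.] 0
```

View pics/w20.png

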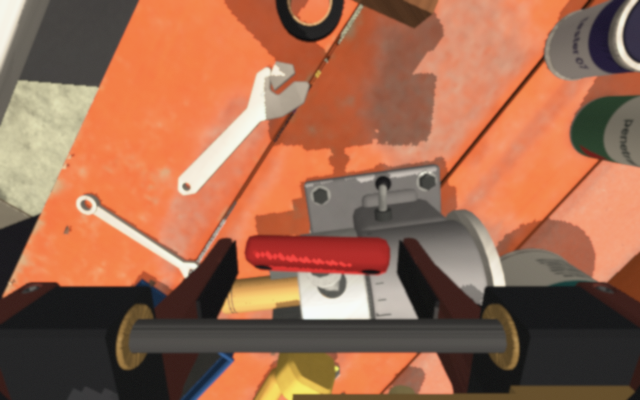

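>>> move_arm(deltas=[[0, 0, 0, 0.008, 0], [0, 0, 0, 0.016, 0], [0, 0, 0, 0.024, 0], [0, 0, 0, 0.024, 0]])

```text
t: 16.9
ee_pos: [488.5, 9.8, 189.3]
orientation: [-1.463, -2.777, 0.002]
ft_force: [0.3, -0.5, -1.2]
width: 87.9
```

```bash
python3 -c "
from h import *
stat();im=shot('wrist','w21'); stat()"
```

```text
t 16.9 p [488.5   9.8 189.3] yaw 2.172 q6 -0.61 F [ 0.3 -0.5 -1.2] w 87.9 -> delta [0. 0. 0.] 0
t 16.95 p [488.8   9.8 189.9] yaw 2.172 q6 -0.61 F [-0.3 -0.   0.3] w 87.8 -> delta [0. 0. 0.] 0
```

View pics/w21.png

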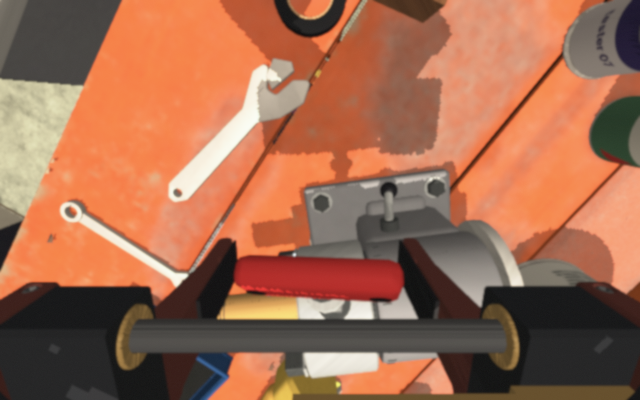

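>>> move_arm(deltas=[[255, 0, 0, 0, 0], [255, 0, 0, 0, 0], [255, 0, 0, 0, 0], [255, 0, 0, 0, 0]])

```text
t: 17.28
ee_pos: [489.6, 9.7, 191.0]
orientation: [1.464, 2.779, -0.0]
ft_force: [0.8, -1.7, -2.4]
width: 81.7
```

```bash
python3 -c "
from h import *
stat();im=shot('wrist','w22'); stat()"
```

```text
t 17.28 p [489.6   9.7 191. ] yaw 2.172 q6 -0.61 F [ 0.8 -1.7 -2.4] w 81.7 -> delta [0. 0. 0.] 0
t 17.33 p [489.5   9.6 191. ] yaw 2.172 q6 -0.61 F [-0.3 -1.4 -2.3] w 81.9 -> delta [0. 0. 0.] 0
```

View pics/w22.png

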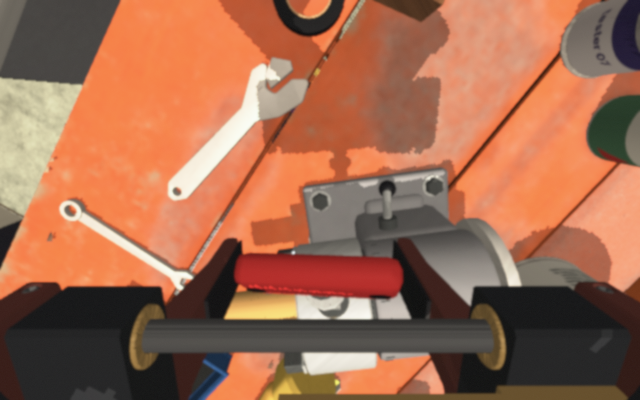

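>>> move_arm(deltas=[[255, 0.0028, -0.0004, -0.004, 0], [255, 0.0057, -0.0008, -0.0082, 0], [255, 0.0085, -0.0011, -0.0123, 0], [255, 0.0115, -0.0015, -0.0164, 0], [255, 0.0142, -0.0019, -0.0205, 0]])

```text
t: 17.75
ee_pos: [479.7, 20.8, 212.1]
orientation: [1.464, 2.78, 0.0]
ft_force: [1.2, -0.1, -1.5]
width: 82.0
```

```bash
python3 -c "
from h import *
stat();im=shot('wrist','w23'); stat()"
```

```text
t 17.75 p [479.7  20.8 212.1] yaw 2.172 q6 -0.58 F [ 1.2 -0.1 -1.5] w 82.0 -> delta [0. 0. 0.] 0
t 17.8 p [479.8  21.  212.7] yaw 2.172 q6 -0.58 F [ 0.1  0.7 -2. ] w 81.9 -> delta [0. 0. 0.] 0
```

View pics/w23.png

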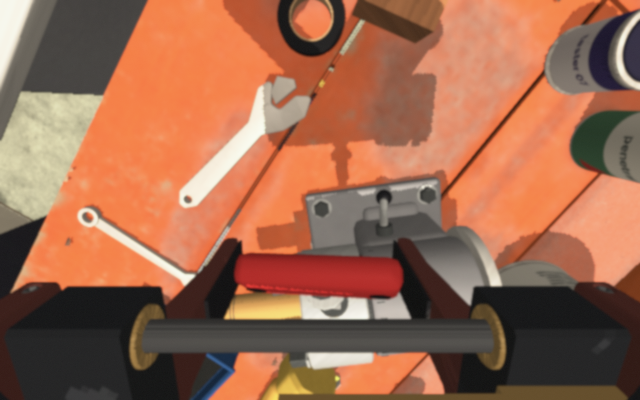

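```bash
python3 -c "
from h import *
K=calibration('wrist')['intrinsics'];W=np.load('w3W.npy')
for z in (0,40): print([atz(p,z,K,W).round() for p in ((210,45),(105,230),(165,12),(290,350))])
"
```

```text
[array([536., 450.,   0.]), array([304., 555.,   0.]), array([557., 498.,   0.]), array([174., 301.,   0.])]
[array([532., 437.,  40.]), array([325., 530.,  40.]), array([551., 480.,  40.]), array([209., 304.,  40.])]
```

>>> move_arm(deltas=[[255, 0.006, 0, -0.008, 0], [255, 0.012, 0, -0.02, 0], [255, 0.012, 0, -0.04, 0], [255, 0.012, 0, -0.04, 0], [255, 0.012, 0, -0.04, 0]])

```text
t: 18.22
ee_pos: [473.7, 30.6, 252.3]
orientation: [1.463, 2.778, 0.002]
ft_force: [0.5, 0.1, -2.3]
width: 81.4
```

```bash
python3 -c "
from h import *
stat()
for c in ('top','side'):
  im=shot(c,c+'2');K,W=cam(c);_,p,M=pose();u=proj([p],K,W)[0];print(c,u,'axis tool x',proj([p+M@[30,0,0]],K,W)[0],'down',proj([p+M@[0,0,80]],K,W)[0]);u=u.astype(int)
  q=im[max(u[1]-45,0):u[1]+45,u[0]-60:u[0]+60];cv2.imwrite(f'pics/{c}2c.png',cv2.resize(q,None,fx=6,fy=6,interpolation=cv2.INTER_CUBIC))
"
```

```text
t 18.22 p [473.7  30.6 252.3] yaw 2.172 q6 -0.56 F [ 0.5  0.1 -2.3] w 81.4 -> delta [0. 0. 0.] 0
top [268.44861037 205.22004971] axis tool x [258.63234457 212.28794068] down [272.67738781 206.1991194 ]
side [334.99068995 206.40895382] axis tool x [341.06081803 213.61775263] down [334.14894802 218.68517451]
```

View pics/side2c.png

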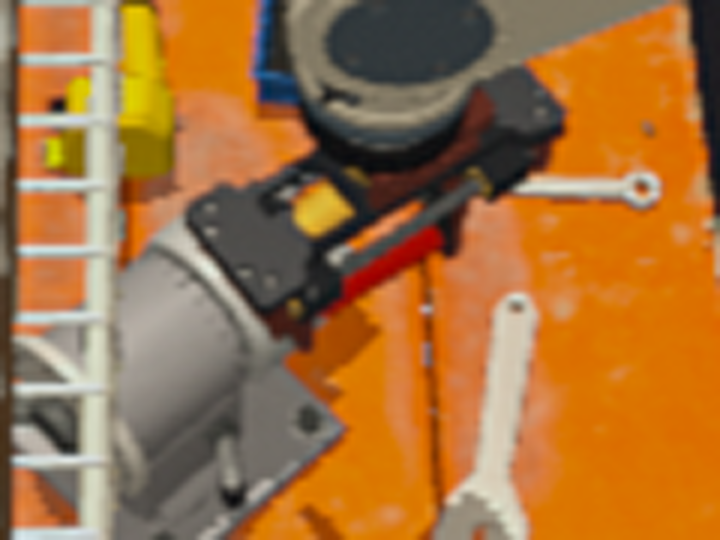

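View pics/top2c.png

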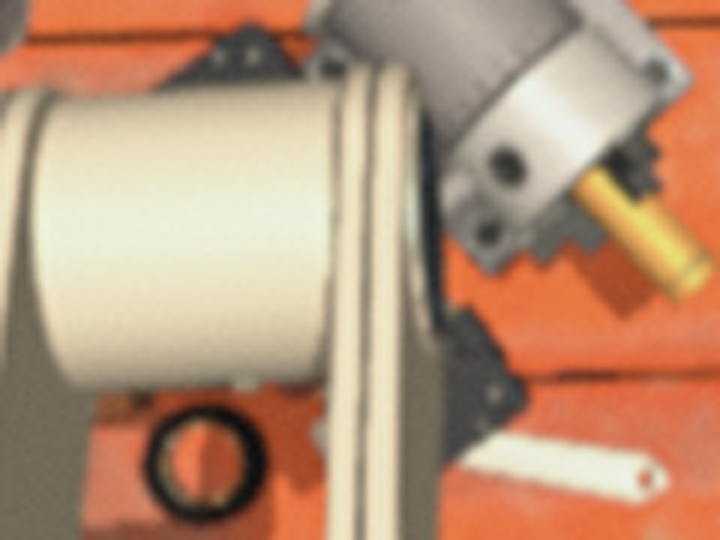

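```bash
python3 -c "
from h import *
go(393,424,220,1.797)"
```

```text
t 18.32 p [472.7  30.4 250.9] yaw 2.172 q6 -0.56 F [-0.2 -0.2 -1.9] w 81.6 -> delta [0.3697 0.1569 0.0309] 0.375
```

>>> move_arm(deltas=[[255, 0.37, 0.157, 0.03, 0.375], [255, 0.37, 0.157, 0.03, 0.375], [255, 0.37, 0.157, 0.03, 0.375], [255, 0.37, 0.157, 0.03, 0.375], [255, 0.37, 0.157, 0.03, 0.375]])

```text
t: 18.73
ee_pos: [434.7, 218.1, 236.0]
orientation: [-1.962, -2.453, 0.002]
ft_force: [1.2, -1.1, -2.4]
width: 81.3
```

```bash
python3 -c "
from h import *
go(393,424,220,1.797)"
```

```text
t 18.73 p [434.7 218.1 236. ] yaw 1.792 q6 0.22 F [ 1.2 -1.1 -2.4] w 81.3 -> delta [0.2101 0.0046 0.0159] -0.005
```

>>> move_arm(deltas=[[255, 0.21, 0.005, 0.016, -0.005], [255, 0.21, 0.005, 0.016, -0.005], [255, 0.21, 0.005, 0.016, -0.005], [255, 0.21, 0.005, 0.016, -0.005], [255, 0.21, 0.005, 0.016, -0.005]])

```text
t: 19.15
ee_pos: [392.8, 422.0, 219.8]
orientation: [-1.95, -2.463, 0.003]
ft_force: [1.0, -0.5, -2.0]
width: 82.1
```

```bash
python3 -c "
from h import *
go(393,424,100,1.797); shot('wrist','w24');im=shot('side','side3')
K,W=cam('side');_,p,M=pose();u=proj([p],K,W)[0];print(u,proj([p+M@[0,0,80],p+M@[-50,0,60]],K,W));u=u.astype(int)
q=im[max(u[1]-45,0):u[1]+45,u[0]-60:u[0]+60];cv2.imwrite(f'pics/side3c.png',cv2.resize(q,None,fx=6,fy=6,interpolation=cv2.INTER_CUBIC))"
```

```text
t 19.15 p [392.8 422.  219.8] yaw 1.802 q6 0.57 F [ 1.  -0.5 -2. ] w 82.1 -> delta [0.002  0.0009 0.1198] 0.005
[372.01387903 346.11113473] [[368.73211523 351.51617701]
 [363.82871128 331.78788252]]
```

View pics/side3c.png

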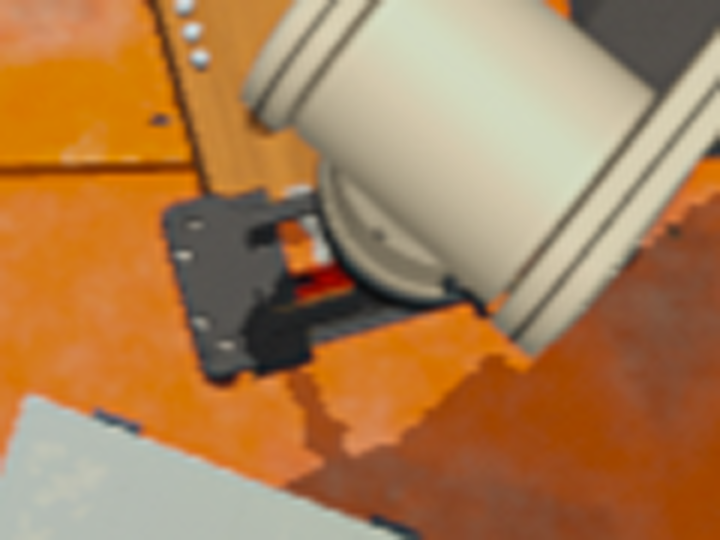

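View pics/w24.png

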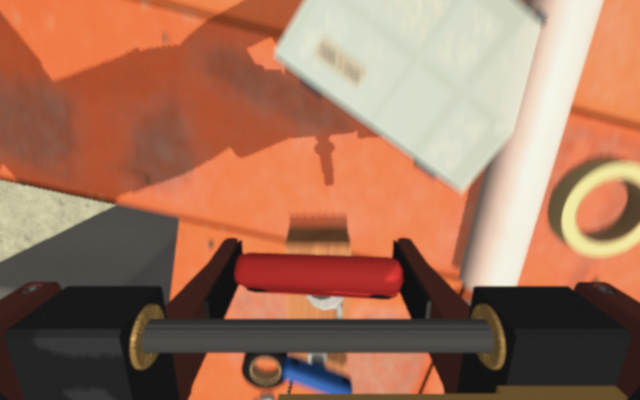

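>>> move_arm(deltas=[[255, 0.002, 0, 0.04, 0], [255, 0.002, 0, 0.08, 0], [255, 0.002, 0, 0.12, 0], [255, 0.002, 0, 0.132, 0], [255, 0.002, 0, 0.132, 0]])

```text
t: 19.67
ee_pos: [391.4, 419.7, 85.3]
orientation: [-1.95, -2.462, 0.014]
ft_force: [0.6, -0.2, -1.3]
width: 81.7
```

```bash
python3 -c "
from h import *
go(428-.224*97,271.4+.974*97,88,1.797); shot('wrist','w25')"
```

```text
t 19.67 p [391.4 419.7  85.3] yaw 1.802 q6 0.57 F [ 0.6 -0.2 -1.3] w 81.7 -> delta [-0.0558  0.0021 -0.0024] 0.005
```

View pics/w25.png

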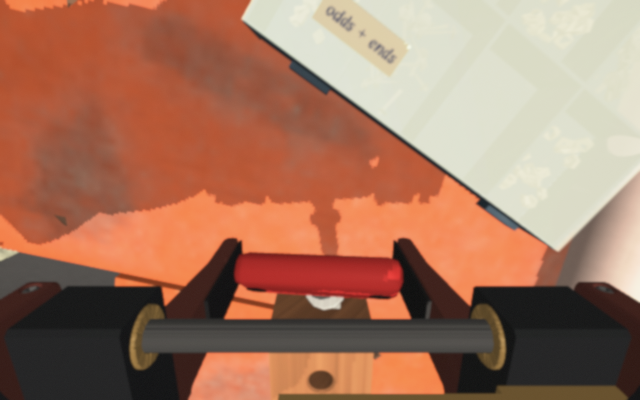

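>>> move_arm(deltas=[[255, -0.01, 0.001, -0.002, 0], [255, -0.02, 0.002, -0.002, 0], [255, -0.03, 0.002, -0.002, 0], [255, -0.04, 0.002, -0.002, 0], [255, -0.04, 0.002, -0.002, 0]])

```text
t: 20.13
ee_pos: [405.5, 382.1, 92.6]
orientation: [1.952, 2.461, 0.002]
ft_force: [0.2, 1.5, -0.5]
width: 81.1
```

```bash
python3 -c "
from h import *
go(428-.224*97,271.4+.974*97,88,1.797); shot('wrist','w26')"
```

```text
t 20.13 p [405.5 382.1  92.6] yaw 1.8 q6 0.51 F [ 0.2  1.5 -0.5] w 81.1 -> delta [-0.016  -0.003   0.0046] 0.003
```

View pics/w26.png

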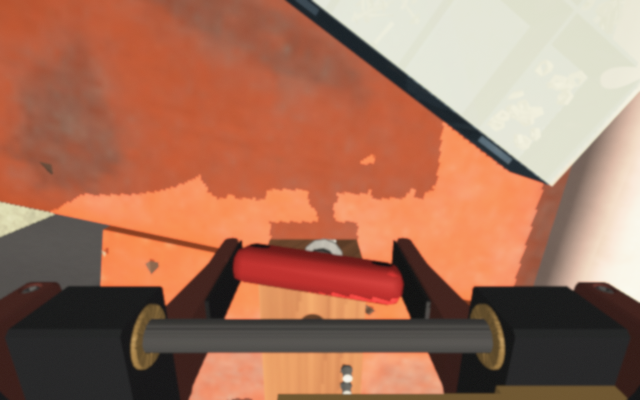

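```bash
python3 -c "
from h import *
C=calibration('wrist');K=C['intrinsics'];W=np.linalg.inv(C['hand_eye'])
for b in (-40,-30,-20,-10,0,10,20):
  r=np.radians(b);p=np.array([np.sin(r),0,np.cos(r)]);G=np.array([0,0,-5.])
  print(b,'handle top',proj([G-13*p],K,W)[0].round(),'collar',proj([G+31*p],K,W)[0].round(),'collar +x edge',proj([G+31*p+12*np.array([np.cos(r),0,-np.sin(r)])],K,W)[0].round(),'tip',proj([G+79*p],K,W)[0].round())
"
```

```text
-40 handle top [318. 270.] collar [318. 286.] collar +x edge [318. 265.] tip [318. 296.]
-30 handle top [318. 275.] collar [318. 276.] collar +x edge [318. 255.] tip [317. 277.]
-20 handle top [318. 280.] collar [318. 267.] collar +x edge [318. 246.] tip [317. 258.]
-10 handle top [318. 285.] collar [318. 258.] collar +x edge [318. 238.] tip [317. 239.]
0 handle top [318. 290.] collar [318. 249.] collar +x edge [318. 230.] tip [317. 221.]
10 handle top [318. 294.] collar [318. 241.] collar +x edge [318. 223.] tip [317. 203.]
20 handle top [318. 298.] collar [318. 233.] collar +x edge [318. 217.] tip [317. 186.]
```

>>> move_arm(deltas=[[255, -0.005, -0.001, 0, 0], [255, -0.01, -0.002, 0, 0], [255, -0.01, -0.002, 0, 0]])

```text
t: 20.43
ee_pos: [404.8, 373.0, 91.4]
orientation: [1.951, 2.463, -0.001]
ft_force: [-0.2, 1.6, -1.6]
width: 81.0
```

```bash
python3 -c "
from h import *
go(428-.224*97,271.4+.974*97,88,1.797); im=shot('wrist','w27');c=im[200:320,220:420];cv2.imwrite('pics/w27c.png',cv2.resize(c,None,fx=4,fy=4,interpolation=cv2.INTER_CUBIC))"
```

```text
t 20.43 p [404.8 373.   91.4] yaw 1.802 q6 0.49 F [-0.2  1.6 -1.6] w 81.0 -> delta [-0.0072 -0.0002  0.0034] 0.005
```

View pics/w27c.png

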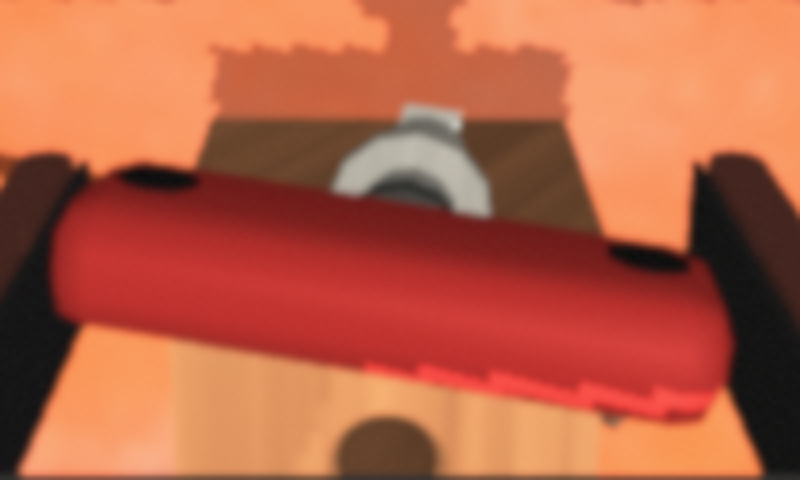

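>>> move_arm(deltas=[[255, -0.005, 0, 0, 0], [255, -0.005, 0, 0, 0], [255, -0.005, 0, 0, 0]])

```text
t: 20.73
ee_pos: [406.1, 368.7, 91.2]
orientation: [-1.951, -2.463, 0.001]
ft_force: [0.1, 0.1, -2.2]
width: 81.1
```

```bash
python3 -c "
from h import *
go(428-.224*97,271.4+.974*97,88,1.797); im=shot('wrist','w28');K,W=cam('wrist');np.save('w28W.npy',W);c=im[200:320,220:420];cv2.imwrite('pics/w28c.png',cv2.resize(c,None,fx=4,fy=4,interpolation=cv2.INTER_CUBIC))
print(proj([[428-.224*50,271.4+.974*50,55]],K,W))"
```

```text
t 20.73 p [406.1 368.7  91.2] yaw 1.802 q6 0.48 F [ 0.1  0.1 -2.2] w 81.1 -> delta [-0.0028 -0.0004  0.0032] 0.005
[[316.46820255 311.73720907]]
```

View pics/w28c.png

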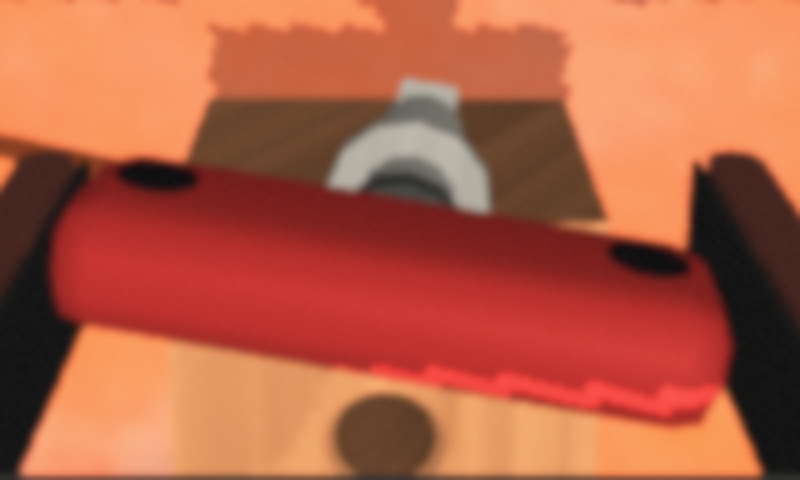

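```bash
python3 -c "
from h import *
K=calibration('wrist')['intrinsics'];W=np.load('w28W.npy')
h=atz((316.5,309.3),55,K,W);print('hole',h)
_,p,M=pose();print(M.T@(h-p))"
```

```text
hole [416.39645128 321.91506551  55.        ]
[-48.03776972  -0.69644219  36.25219272]
```

>>> move_arm(deltas=[[255, 0.003, 0, -0.015, 0], [255, 0.003, 0, -0.03, 0], [255, 0.003, 0, -0.048, 0], [255, 0.003, 0, -0.048, 0], [255, 0.003, 0, -0.048, 0]])

```text
t: 21.2
ee_pos: [405.7, 372.0, 139.7]
orientation: [1.95, 2.463, 0.002]
ft_force: [-0.3, -0.5, -2.4]
width: 81.3
```

```bash
python3 -c "
from h import *
stat();im=shot('wrist','w29');K,W=cam('wrist');np.save('w29W.npy',W);c=im[180:400,220:420];cv2.imwrite('pics/w29c.png',cv2.resize(c,None,fx=3,fy=2.7,interpolation=cv2.INTER_CUBIC));stat()
_,p,M=pose()
h=np.array([416.8,320.1,55]);print(M.T@(h-p),proj([h],K,W))"
```

```text
t 21.2 p [405.7 372.  139.7] yaw 1.802 q6 0.49 F [-0.3 -0.5 -2.4] w 81.3 -> delta [0. 0. 0.] 0
t 21.25 p [405.2 371.5 138.9] yaw 1.802 q6 0.49 F [-0.2  0.3 -1.4] w 80.9 -> delta [0. 0. 0.] 0
[-52.69832093  -0.47372476  83.93614026] [[316.83129068 278.4877645 ]]
```

View pics/w29c.png

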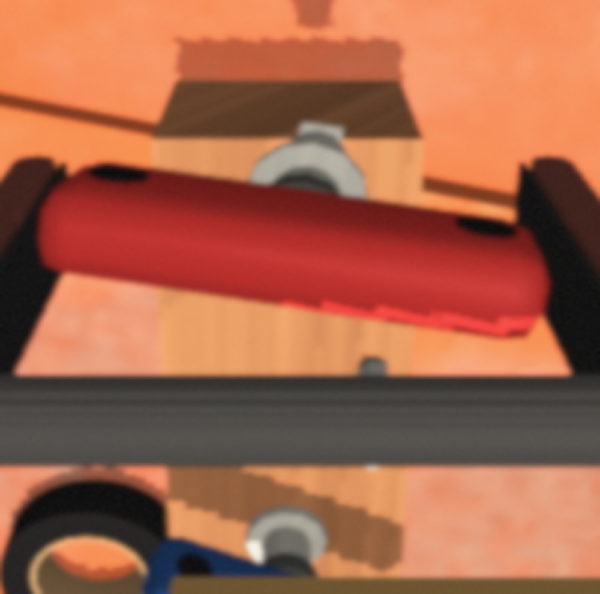

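>>> move_arm(deltas=[[255, -0.015, -0.003, 0, 0], [255, -0.03, -0.006, 0, 0], [255, -0.044, -0.008, 0, 0], [255, -0.044, -0.008, 0, 0], [255, -0.044, -0.008, 0, 0]])

```text
t: 21.67
ee_pos: [407.7, 325.5, 139.0]
orientation: [-1.953, -2.46, 0.002]
ft_force: [0.0, 0.7, -2.0]
width: 81.1
```

```bash
python3 -c "
from h import *
stat();im=shot('wrist','w30');K,W=cam('wrist');np.save('w30W.npy',W);c=im[180:300,260:380];cv2.imwrite('pics/w30c.png',cv2.resize(c,None,fx=5,fy=5,interpolation=cv2.INTER_CUBIC));stat()
_,p,M=pose()
h=np.array([416.6,321,55]);print(M.T@(h-p),proj([h],K,W))"
```

```text
t 21.67 p [407.7 325.5 139. ] yaw 1.8 q6 0.42 F [ 0.   0.7 -2. ] w 81.1 -> delta [0. 0. 0.] 0
t 21.72 p [408.  326.4 139.3] yaw 1.8 q6 0.42 F [ 0.7  0.5 -1.7] w 81.1 -> delta [0. 0. 0.] 0
[-7.1944112   7.19132394 84.25368955] [[326.85078213 225.0856113 ]]
```

View pics/w30c.png

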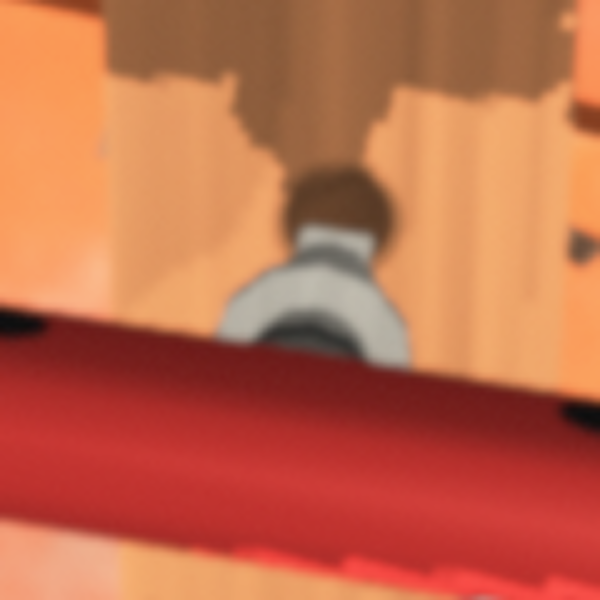

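>>> move_arm(deltas=[[255, 0.0022, 0, 0, 0], [255, 0.0022, 0, 0.008, 0], [255, 0.0022, 0.0002, 0.012, 0], [255, 0.0018, 0.0006, 0.017, 0], [255, 0.0013, 0.001, 0.022, 0]])

```text
t: 22.13
ee_pos: [408.3, 328.8, 116.7]
orientation: [1.95, 2.463, -0.001]
ft_force: [-0.4, -0.9, -2.1]
width: 80.9
```

```bash
python3 -c "
from h import *
stat();im=shot('wrist','w31');c=im[180:300,260:380];cv2.imwrite('pics/w31c.png',cv2.resize(c,None,fx=5,fy=5,interpolation=cv2.INTER_CUBIC));stat()
_,p,M=pose()
h=np.array([416.6,321,55]);print(M.T@(h-p))"
```

```text
t 22.13 p [408.3 328.8 116.7] yaw 1.803 q6 0.42 F [-0.4 -0.9 -2.1] w 80.9 -> delta [0. 0. 0.] 0
t 22.18 p [408.  328.3 115.8] yaw 1.802 q6 0.42 F [ 0.7 -0.3 -2.3] w 81.4 -> delta [0. 0. 0.] 0
[-9.0747398   6.759843   60.82142927]
```

View pics/w31c.png

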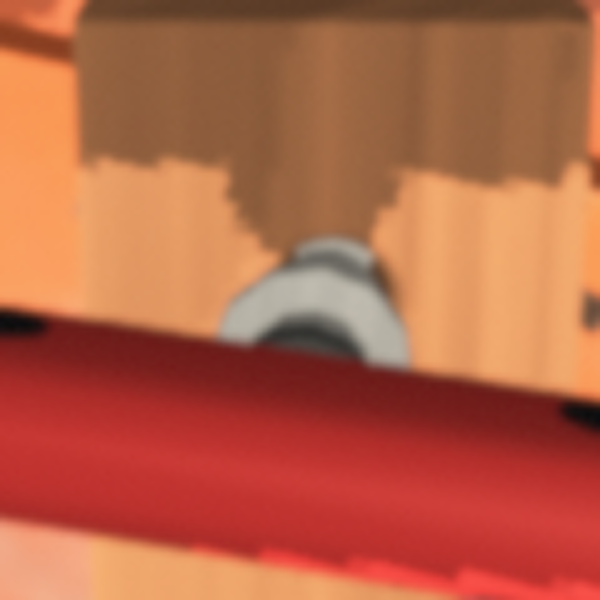

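>>> move_arm(deltas=[[255, -0.0005, 0.0003, 0.003, 0], [255, -0.0008, 0.0006, 0.006, 0], [255, -0.001, 0.001, 0.01, 0], [255, -0.001, 0.001, 0.01, 0]])

```text
t: 22.52
ee_pos: [409.5, 327.6, 106.7]
orientation: [-1.95, -2.463, 0.001]
ft_force: [0.6, -1.2, -2.1]
width: 81.7
```

```bash
python3 -c "
from h import *
stat();im=shot('wrist','w32');c=im[180:300,260:380];cv2.imwrite('pics/w32c.png',cv2.resize(c,None,fx=5,fy=5,interpolation=cv2.INTER_CUBIC));stat()"
```

```text
t 22.52 p [409.5 327.6 106.7] yaw 1.802 q6 0.42 F [ 0.6 -1.2 -2.1] w 81.7 -> delta [0. 0. 0.] 0
t 22.57 p [409.5 327.6 106.9] yaw 1.802 q6 0.42 F [-0.8 -1.1 -2.8] w 81.0 -> delta [0. 0. 0.] 0
```

View pics/w32c.png

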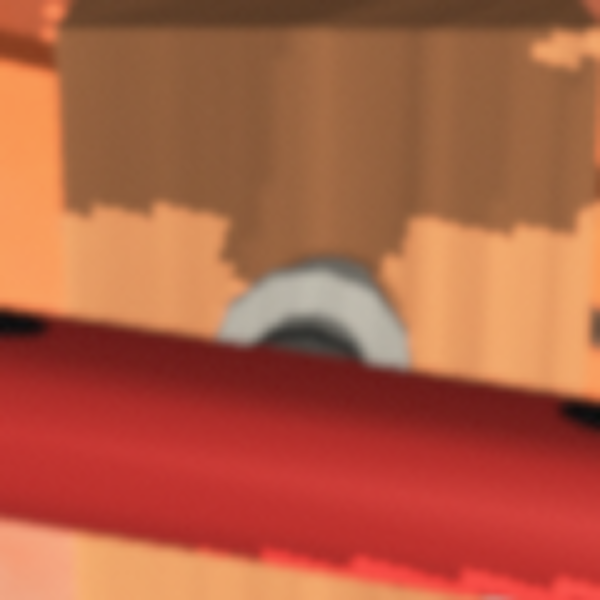

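>>> move_arm(deltas=[[255, -0.0005, 0.0005, 0.005, 0], [255, -0.001, 0.001, 0.01, 0], [255, -0.0015, 0.0015, 0.015, 0], [255, -0.002, 0.002, 0.02, 0], [255, -0.002, 0.002, 0.02, 0]])

```text
t: 22.98
ee_pos: [412.8, 325.8, 88.1]
orientation: [1.949, 2.462, 0.001]
ft_force: [5.0, -7.8, 0.9]
width: 80.7
```

```bash
python3 -c "
from h import *
stat();im=shot('wrist','w33');stat()"
```

```text
t 22.98 p [412.8 325.8  88.1] yaw 1.802 q6 0.42 F [ 5.  -7.8  0.9] w 80.7 -> delta [0. 0. 0.] 0
t 23.03 p [412.8 325.6  87.8] yaw 1.802 q6 0.42 F [ 4.2 -8.9  1.8] w 81.1 -> delta [0. 0. 0.] 0
```

View pics/w33.png

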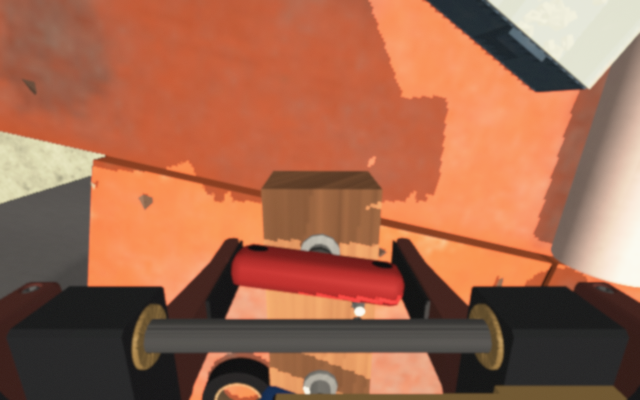

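>>> move_arm(deltas=[[255, -0.002, 0.0007, 0, 0], [255, -0.003, 0.001, 0.002, 0], [255, -0.003, 0.001, 0.003, 0], [0, -0.003, 0.001, 0.003, 0], [0, -0.003, 0.001, 0.003, 0]])

```text
t: 23.45
ee_pos: [414.0, 324.0, 84.4]
orientation: [1.951, 2.463, 0.001]
ft_force: [0.4, -0.5, -0.1]
width: 87.4
```

```bash
python3 -c "
from h import *
stat();im=shot('wrist','w34');stat()"
```

```text
t 23.45 p [414.  324.   84.4] yaw 1.802 q6 0.41 F [ 0.4 -0.5 -0.1] w 87.4 -> delta [0. 0. 0.] 0
t 23.5 p [413.9 324.   84.4] yaw 1.802 q6 0.41 F [0.2 0.6 0.3] w 88.0 -> delta [0. 0. 0.] 0
```

View pics/w34.png

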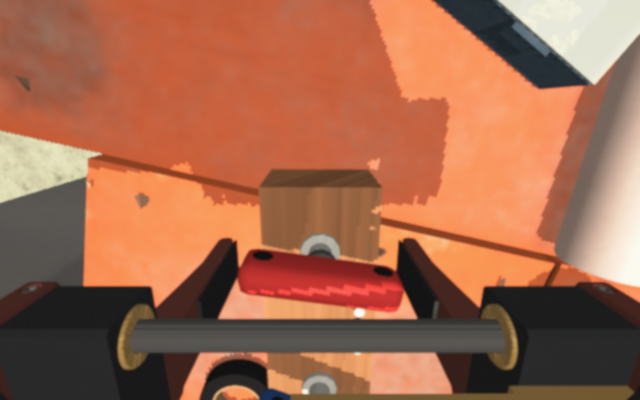

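>>> move_arm(deltas=[[0, 0, 0.001, 0, 0], [0, 0, 0.001, -0.005, 0], [0, 0, 0.001, -0.02, 0], [0, 0, 0.001, -0.05, 0], [0, 0, 0.001, -0.09, 0]])

```text
t: 23.92
ee_pos: [413.2, 322.9, 173.4]
orientation: [-1.949, -2.462, 0.008]
ft_force: [0.4, 0.7, -0.7]
width: 87.7
```

>>> move_arm(deltas=[[0, 0, 0, -0.05, 0], [0, 0, 0, -0.05, 0], [0, 0, 0, -0.05, 0]])

```text
t: 24.17
ee_pos: [416.5, 325.4, 228.2]
orientation: [1.949, 2.461, 0.012]
ft_force: [0.1, 0.6, -0.6]
width: 88.0
```

```bash
python3 -c "
from h import *
stat();im=shot('wrist','w35');stat()
for n in ['key_grip','key_tip','nut_key_grip','stand']: print(n,[(round(d['conf'],2),np.round(d['location'],1).tolist()) for d in place_of('wrist',n)][:2])"
```

```text
t 24.17 p [416.5 325.4 228.2] yaw 1.802 q6 0.41 F [ 0.1  0.6 -0.6] w 88.0 -> delta [0. 0. 0.] 0
t 24.22 p [415.3 324.5 225.8] yaw 1.802 q6 0.41 F [-0.1  0.1 -1.4] w 87.9 -> delta [0. 0. 0.] 0
key_grip [(0.75, [413.1, 322.4, 86.1])]
key_tip []
nut_key_grip [(0.67, [439.4, 221.4, 88.2])]
stand [(0.7, [424.5, 271.7, 0.5]), (0.19, [415.9, 322.0, 86.4])]
```

View pics/w35.png

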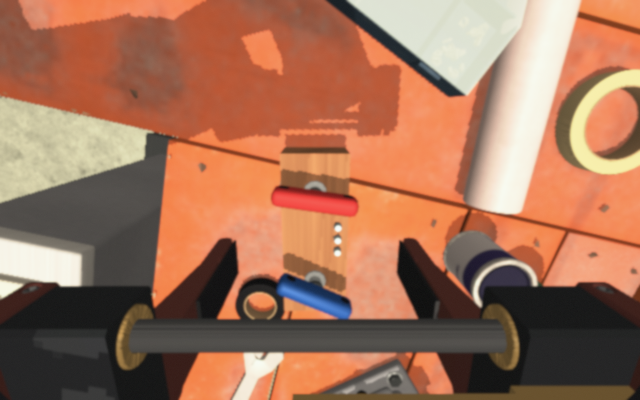

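```bash
python3 -c "
from h import *
go(482.5,-98.5,215,.733)"
```

```text
t 24.42 p [413.7 323.3 222.5] yaw 1.802 q6 0.41 F [-0.4  0.3 -0.2] w 87.9 -> delta [-0.4263 -0.0296  0.0082] 1.069
```

>>> move_arm(deltas=[[0, -0.426, -0.03, 0, 1.07], [0, -0.426, -0.03, 0, 1.07], [0, -0.426, -0.03, 0, 1.07], [0, -0.426, -0.03, 0, 1.07], [0, -0.426, -0.03, 0, 1.07]])

```text
t: 24.83
ee_pos: [447.1, 116.5, 222.9]
orientation: [-2.617, -1.736, 0.004]
ft_force: [0.7, 0.4, 0.4]
width: 87.4
```

```bash
python3 -c "
from h import *
go(482.5,-98.5,215,.733)"
```

```text
t 24.83 p [447.1 116.5 222.9] yaw 1.172 q6 0.63 F [0.7 0.4 0.4] w 87.4 -> delta [-0.1843  0.1162  0.008 ] 0.439
```

>>> move_arm(deltas=[[0, -0.184, 0.116, 0.003, 0.439], [0, -0.184, 0.116, 0.003, 0.439], [0, -0.184, 0.116, 0.003, 0.439], [0, -0.184, 0.116, 0.003, 0.439], [0, -0.184, 0.116, 0.003, 0.439]])

```text
t: 25.25
ee_pos: [482.1, -89.0, 220.0]
orientation: [-2.931, -1.127, 0.004]
ft_force: [0.9, 0.5, 0.1]
width: 87.9
```

>>> move_arm(deltas=[[0, 0, 0, 0.005, 0], [0, 0, 0, 0.005, 0]])

```text
t: 25.42
ee_pos: [482.0, -88.9, 214.4]
orientation: [-2.931, -1.126, 0.005]
ft_force: [-0.3, -0.1, -0.2]
width: 87.9
```

```bash
python3 -c "
from h import *
go(482.5,-98.5,215,.733);im=shot('wrist','w36');K,W=cam('wrist');np.save('w36W.npy',W);stat()
for n in ['bar_mid','socket']: print(n,[(round(d['conf'],2),np.round(d['location'],1).tolist()) for d in place_of('wrist',n)][:2])
r=regions_of('wrist','bar_mid')
print([(x['conf'],x['region'].sum()) for x in r])
if r:
  m=r[0]['region'].astype(np.uint8);c,_=cv2.findContours(m,0,2);c=max(c,key=cv2.contourArea);print(cv2.minAreaRect(c))"
```

```text
t 25.42 p [482.  -88.9 214.4] yaw 0.734 q6 0.63 F [-0.3 -0.1 -0.2] w 87.9 -> delta [-0.006   0.0075 -0.0006] 0.001
t 25.47 p [481.8 -87.5 214.7] yaw 0.736 q6 0.63 F [-1.1  0.8 -1.1] w 87.9 -> delta [0. 0. 0.] 0
bar_mid [(0.75, [508.5, -73.3, 104.1])]
socket [(0.72, [390.0, 1.5, 4.5]), (0.7, [520.1, -21.4, 147.0])]
[(0.7, np.int64(2521))]
((325.0, 196.0), (84.0, 36.0), 90.0)
```

View pics/w36.png

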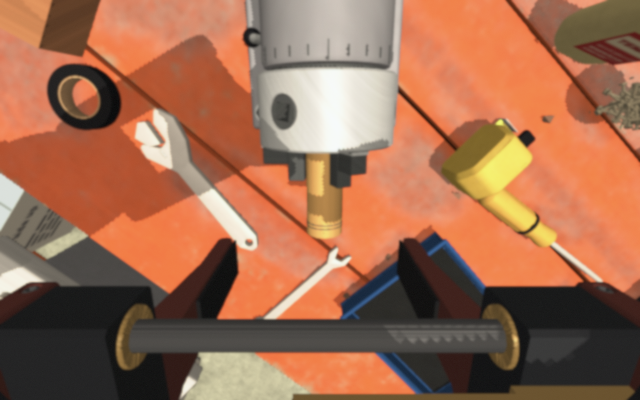

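```bash
python3 -c "
from h import *
K=calibration('wrist')['intrinsics'];W=np.load('w36W.npy')
Y=np.array([.743,.669,0]);O=np.array([561.3,-27.6,0])
for z in (122,107): 
  P=atz((324.5,232),z,K,W);print(z,P,(P-O)@Y)
P=np.array([482.5,-98.5,104])-np.array([.669,-.743,0])*1.3;print(P)
go(*P,.733)"
```

```text
122 [ 472.48599878 -102.33440902  122.        ] -115.98612254249247
107 [ 468.22983257 -106.62445438  107.        ] -122.01849438333068
[481.6303 -97.5341 104.    ]
t 25.62 p [482.4 -85.8 215.9] yaw 0.74 q6 0.63 F [-0.3  0.1 -0.8] w 87.9 -> delta [-0.0084  0.0083  0.1119] 0.007
```

>>> move_arm(deltas=[[0, -0.008, 0.008, 0.0, 0.007], [0, -0.008, 0.008, 0.03, 0.007], [0, -0.008, 0.008, 0.06, 0.007], [0, -0.008, 0.008, 0.07, 0.007], [0, -0.008, 0.008, 0.07, 0.007]])

```text
t: 26.03
ee_pos: [480.7, -97.6, 144.5]
orientation: [-2.931, -1.123, 0.007]
ft_force: [-0.6, 0.5, -0.2]
width: 87.5
```

```bash
python3 -c "
from h import *
stat();im=shot('wrist','w37')
go(481.6,-97.5,104,.733)"
```

```text
t 26.03 p [480.7 -97.6 144.5] yaw 0.732 q6 0.61 F [-0.6  0.5 -0.2] w 87.5 -> delta [0. 0. 0.] 0
t 26.08 p [481.9 -97.9 146. ] yaw 0.732 q6 0.61 F [-0.7 -0.5 -0.4] w 87.8 -> delta [ 0.0001 -0.0004  0.042 ] -0.001
```

View pics/w37.png

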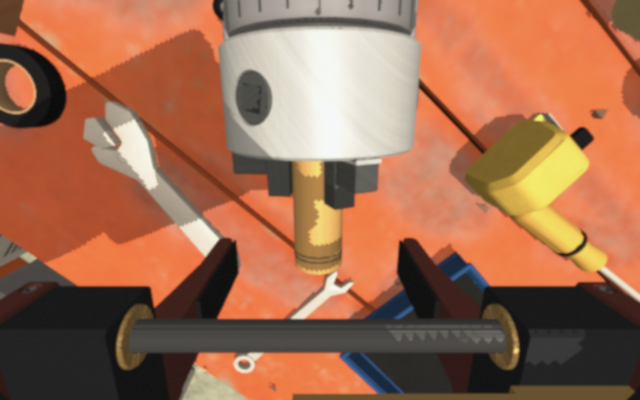

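>>> move_arm(deltas=[[0, 0, 0, 0.02, 0], [0, 0, 0, 0.035, 0], [0, 0, 0, 0.041, 0], [60, 0, 0, 0.041, 0], [255, 0, 0, 0.041, 0]])

```text
t: 26.5
ee_pos: [483.2, -98.4, 106.5]
orientation: [2.933, 1.123, 0.001]
ft_force: [1.1, 0.1, 0.3]
width: 77.8
```

```bash
python3 -c "
from h import *
stat();im=shot('wrist','w38')"
```

```text
t 26.5 p [483.2 -98.4 106.5] yaw 0.731 q6 0.61 F [1.1 0.1 0.3] w 77.8 -> delta [0. 0. 0.] 0
```

View pics/w38.png

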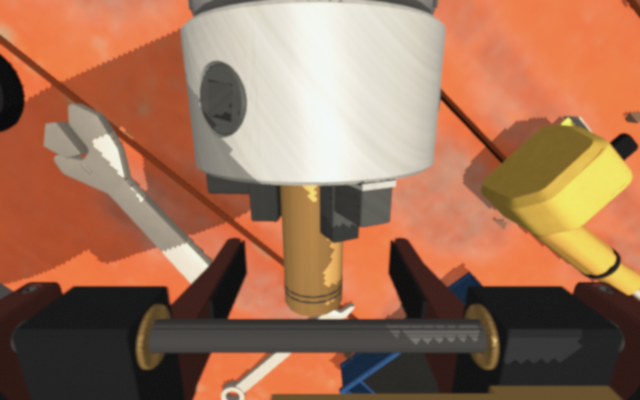

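>>> move_arm(deltas=[[255, 0, -0.0015, 0.001, 0], [255, 0, -0.0015, 0.001, 0], [255, 0, -0.0015, 0.001, 0], [255, 0, -0.0015, 0.001, 0], [255, 0, -0.0015, 0.001, 0]])

```text
t: 26.97
ee_pos: [481.6, -97.2, 104.7]
orientation: [2.934, 1.123, 0.0]
ft_force: [-0.1, -1.0, 0.2]
width: 40.8
```

>>> move_arm(deltas=[[255, 0, 0, 0, 0], [255, 0, 0, 0, 0], [255, 0, 0, 0, 0], [255, 0, 0, 0, 0]])

```text
t: 27.3
ee_pos: [481.4, -97.1, 104.5]
orientation: [-2.934, -1.123, 0.0]
ft_force: [-0.2, 1.1, 0.6]
width: 29.1
```

```bash
python3 -c "
from h import *
stat();im=shot('wrist','w39')"
```

```text
t 27.3 p [481.4 -97.1 104.5] yaw 0.731 q6 0.62 F [-0.2  1.1  0.6] w 29.1 -> delta [0. 0. 0.] 0
```

View pics/w39.png

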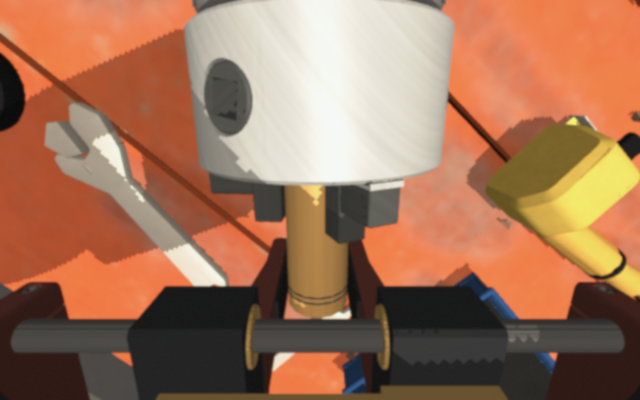

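>>> move_arm(deltas=[[255, -0.005, 0, -0.0005, 0], [255, -0.01, 0, -0.0005, 0], [255, -0.015, 0, -0.0005, 0], [255, -0.02, 0, -0.0005, 0], [255, -0.025, 0, -0.0005, 0]])

```text
t: 27.77
ee_pos: [462.3, -114.4, 104.9]
orientation: [-2.934, -1.122, 0.0]
ft_force: [1.2, 0.5, -2.3]
width: 29.2
```

```bash
python3 -c "
from h import *
stat();im=shot('wrist','w40')"
```

```text
t 27.77 p [ 462.3 -114.4  104.9] yaw 0.731 q6 0.57 F [ 1.2  0.5 -2.3] w 29.2 -> delta [0. 0. 0.] 0
```

View pics/w40.png

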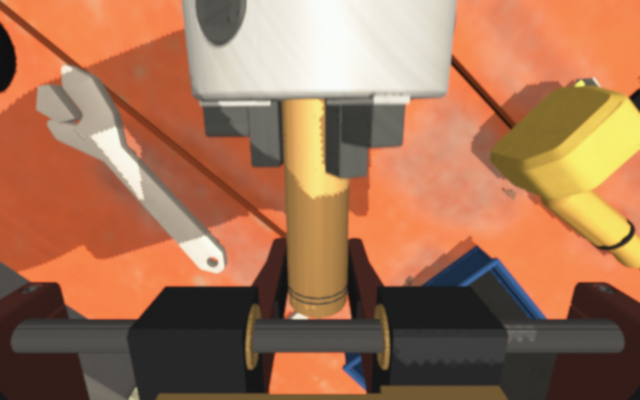

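>>> move_arm(deltas=[[255, -0.008, 0, 0, 0], [255, -0.018, 0, 0, 0], [255, -0.028, 0, 0, 0], [255, -0.04, 0, 0, 0], [255, -0.052, 0, 0, 0]])

```text
t: 28.23
ee_pos: [422.9, -149.3, 105.0]
orientation: [-2.934, -1.123, 0.001]
ft_force: [-0.5, -0.6, -3.6]
width: 29.3
```

>>> move_arm(deltas=[[255, -0.005, 0, -0.002, 0], [255, -0.01, 0, -0.01, 0], [255, -0.01, 0, -0.02, 0]])

```text
t: 28.48
ee_pos: [415.4, -155.7, 125.3]
orientation: [-2.934, -1.121, 0.002]
ft_force: [0.5, -0.1, -2.1]
width: 29.2
```

```bash
python3 -c "
from h import *
stat();im=shot('wrist','w41')
for n in ['bar_mid','tray']: print(n,[(round(d['conf'],2),np.round(d['location'],1).tolist()) for d in place_of('wrist',n)][:2])
for n in ['bar_mid','tray']: print(n,[(round(d['conf'],2),np.round(d['location'],1).tolist()) for d in (get_image('top') is not None and place_of('top',n))][:2])
go(445,-328,130,1.5708)"
```

```text
t 28.48 p [ 415.4 -155.7  125.3] yaw 0.73 q6 0.46 F [ 0.5 -0.1 -2.1] w 29.2 -> delta [0. 0. 0.] 0
bar_mid [(0.77, [440.4, -133.1, 123.0])]
tray [(0.69, [444.6, -324.1, 1.1])]
bar_mid [(0.39, [439.0, -131.9, 132.6])]
tray [(0.85, [444.2, -330.4, -1.6])]
t 28.83 p [ 416.9 -155.   125. ] yaw 0.732 q6 0.46 F [-0.   0.4 -3. ] w 29.3 -> delta [-0.0946  0.1475 -0.005 ] -0.839
```

View pics/w41.png

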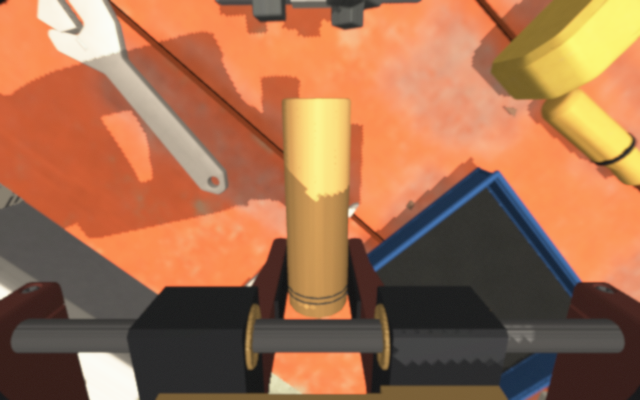

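```bash
python3 -c "
from h import *
go(445,-360,120,1.5708)"
```

```text
t 28.83 p [ 416.9 -155.   125. ] yaw 0.732 q6 0.46 F [-0.   0.4 -3. ] w 29.3 -> delta [-0.116   0.1713  0.005 ] -0.839
```

>>> move_arm(deltas=[[255, -0.008, 0.012, 0, -0.06], [255, -0.022, 0.033, 0, -0.16], [255, -0.038, 0.056, 0, -0.28], [255, -0.054, 0.08, 0, -0.4], [255, -0.07, 0.104, 0, -0.5]])

```text
t: 29.25
ee_pos: [434.1, -280.3, 124.6]
orientation: [-2.558, -1.822, 0.0]
ft_force: [0.4, 0.1, -2.7]
width: 29.3
```

```bash
python3 -c "
from h import *
go(445,-360,120,1.5708)"
```

```text
t 29.25 p [ 434.1 -280.3  124.6] yaw 1.238 q6 -0.26 F [ 0.4  0.1 -2.7] w 29.3 -> delta [-0.0718  0.0364  0.0046] -0.333
```

>>> move_arm(deltas=[[255, -0.02, 0.01, 0, -0.1], [255, -0.04, 0.02, 0, -0.2], [255, -0.06, 0.03, 0.002, -0.3], [255, -0.072, 0.036, 0.004, -0.333], [255, -0.072, 0.036, 0.004, -0.333]])

```text
t: 29.67
ee_pos: [444.5, -361.7, 120.4]
orientation: [2.228, 2.213, -0.0]
ft_force: [0.0, -0.6, -2.4]
width: 29.4
```

```bash
python3 -c "
from h import *
go(445,-360,60,1.5708);im=shot('wrist','w42');K,W=cam('wrist')
print([(round(d['conf'],2),np.round(d['location'],1).tolist()) for n in ['bar_mid','tray'] for d in place_of('wrist',n)])"
```

```text
t 29.67 p [ 444.5 -361.7  120.4] yaw 1.564 q6 -0.7 F [ 0.  -0.6 -2.4] w 29.4 -> delta [0.0018 0.0004 0.0604] -0.007
[(0.58, [445.1, -330.4, 121.6])]
```

View pics/w42.png

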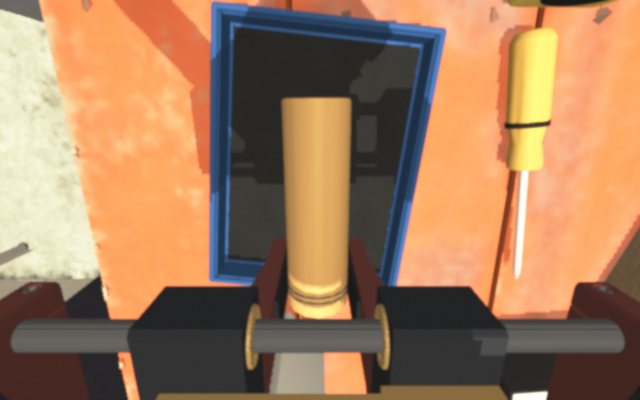

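```bash
python3 -c "
from h import *
K,W=cam('wrist');stat()
P=[atz(p,30,K,W) for p in ((212,4),(444,30),(394,288),(211,279))];print(np.round(P,1),np.mean(P,0),[np.linalg.norm(P[i]-P[(i+1)%4]).round() for i in range(4)], [np.arctan2(*(P[a]-P[b])[1::-1]).round(3) for a,b in((0,3),(1,2))])"
```

```text
t 29.82 p [ 443.5 -358.4  120.4] yaw 1.563 q6 -0.69 F [ 0.3  0.7 -3.5] w 29.3 -> delta [0. 0. 0.] 0
[[ 376.2 -214.9   30. ]
 [ 527.8 -231.3   30. ]
 [ 506.4 -424.1   30. ]
 [ 355.1 -414.4   30. ]] [ 441.38284447 -321.14389263   30.        ] [np.float64(152.0), np.float64(194.0), np.float64(152.0), np.float64(201.0)] [np.float64(1.465), np.float64(1.46)]
```

```bash
python3 -c "
from h import *
go(440,-358,45,1.465)"
```

```text
t 29.82 p [ 443.5 -358.4  120.4] yaw 1.563 q6 -0.69 F [ 0.3  0.7 -3.5] w 29.3 -> delta [ 0.0003 -0.0034  0.0754] 0.098
```

>>> move_arm(deltas=[[255, 0, -0.003, 0.01, 0.1], [255, 0, -0.003, 0.03, 0.1], [255, 0, -0.003, 0.05, 0.1], [255, 0, -0.003, 0.068, 0.1], [255, 0, -0.003, 0.075, 0.1]])

```text
t: 30.23
ee_pos: [439.8, -357.1, 43.9]
orientation: [-2.334, -2.097, 0.001]
ft_force: [0.2, 0.9, -3.7]
width: 29.3
```

>>> move_arm(deltas=[[255, 0, 0, 0.004, 0], [255, 0, 0, 0.01, 0], [255, 0, 0, 0.016, 0], [255, 0, 0, 0.02, 0], [255, 0, 0, 0.02, 0]])

```text
t: 30.65
ee_pos: [440.8, -359.1, 25.7]
orientation: [-2.337, -2.099, 0.0]
ft_force: [-1.7, 0.3, -3.4]
width: 29.4
```

```bash
python3 -c "
from h import *
go(440,-358,20,1.465);im=shot('wrist','w43');stat()"
```

```text
t 30.65 p [ 440.8 -359.1   25.7] yaw 1.464 q6 -0.6 F [-1.7  0.3 -3.4] w 29.4 -> delta [ 0.001  -0.0009  0.0057] -0.001
t 30.7 p [ 440.9 -359.3   26. ] yaw 1.464 q6 -0.6 F [ 0.3  0.3 -3.5] w 29.5 -> delta [0. 0. 0.] 0
```

View pics/w43.png

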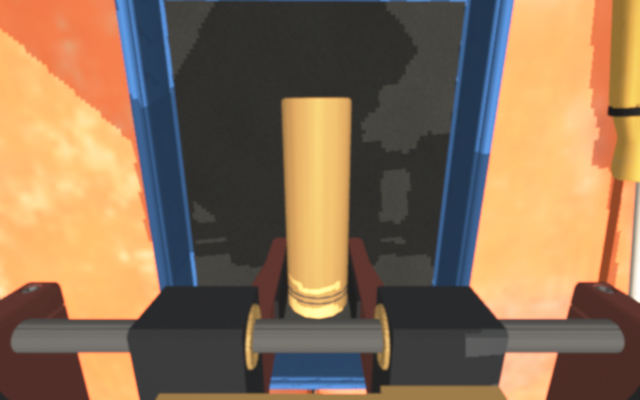

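Bar (cols 283–350, rows 98–317) is over the mat, centred and parallel to the walls. I lower it gently.

>>> move_arm(deltas=[[255, 0, 0, 0.002, 0], [255, 0, 0, 0.004, 0], [255, 0, 0, 0.005, 0], [255, 0, 0, 0.005, 0]])

```text
t: 31.03
ee_pos: [440.9, -359.3, 20.9]
orientation: [-2.337, -2.099, 0.0]
ft_force: [-0.8, -0.5, -2.9]
width: 29.4
```

```bash
python3 -c "
from h import *
stat()"
```

```text
t 31.03 p [ 440.9 -359.3   20.9] yaw 1.464 q6 -0.6 F [-0.8 -0.5 -2.9] w 29.4 -> delta [0. 0. 0.] 0
```

>>> move_arm(deltas=[[255, 0, 0, 0.001, 0], [255, 0, 0, 0.002, 0], [255, 0, 0, 0.002, 0]])

```text
t: 31.28
ee_pos: [440.9, -359.3, 18.9]
orientation: [-2.337, -2.1, 0.0]
ft_force: [0.2, -0.3, -3.2]
width: 29.5
```

```bash
python3 -c "
from h import *
stat()"
```

```text
t 31.28 p [ 440.9 -359.3   18.9] yaw 1.464 q6 -0.6 F [ 0.2 -0.3 -3.2] w 29.5 -> delta [0. 0. 0.] 0
```

>>> move_arm(deltas=[[255, 0, 0, 0.001, 0], [255, 0, 0, 0.001, 0]])

```text
t: 31.45
ee_pos: [441.0, -359.4, 18.4]
orientation: [2.337, 2.1, -0.0]
ft_force: [-1.5, 0.9, 1.7]
width: 29.4
```

```bash
python3 -c "
from h import *
stat()"
```

```text
t 31.45 p [ 441.  -359.4   18.4] yaw 1.464 q6 -0.6 F [-1.5  0.9  1.7] w 29.4 -> delta [0. 0. 0.] 0
```

Contact (force rose by ~5 N). Open and leave.

>>> move_arm(deltas=[[160, 0, 0, 0, 0], [140, 0, 0, 0, 0], [120, 0, 0, 0, 0], [100, 0, 0, 0, 0], [100, 0, 0, 0, 0]])

```text
t: 31.87
ee_pos: [441.6, -359.8, 18.4]
orientation: [2.336, 2.099, 0.0]
ft_force: [2.0, -0.9, 3.4]
width: 52.8
```

>>> move_arm(deltas=[[90, 0, 0, -0.003, 0], [80, 0, 0, -0.015, 0], [80, 0, 0, -0.04, 0], [80, 0, 0, -0.08, 0], [80, 0, 0, -0.12, 0]])

```text
t: 32.28
ee_pos: [439.6, -358.3, 138.8]
orientation: [-2.334, -2.097, 0.001]
ft_force: [-0.4, -0.7, 0.2]
width: 60.5
```

>>> move_arm(deltas=[[0, 0, 0, -0.04, 0], [0, 0, 0, -0.08, 0], [0, 0, 0, -0.08, 0], [0, 0, 0, -0.08, 0]])

```text
t: 32.62
ee_pos: [441.7, -360.1, 221.4]
orientation: [2.333, 2.096, 0.001]
ft_force: [-0.5, -0.0, -0.8]
width: 83.5
```

```bash
python3 -c "
from h import *
stat();im=shot('wrist','w44')
for n in ['bar_mid','tray']: print(n,[(round(d['conf'],2),np.round(d['location'],1).tolist()) for d in place_of('wrist',n)][:2])
shot('top','top4')
for n in ['key_grip','bar_mid','nut_key_grip','white_box','sample_tin','wrench_adjustable','tape_measure','black_tape','wrench_combi','screwdriver_yellow']: print(n,[(round(d['conf'],2),np.round(d['location'],1).tolist()) for d in place_of('top',n)][:1])
"
```

```text
t 32.62 p [ 441.7 -360.1  221.4] yaw 1.464 q6 -0.6 F [-0.5 -0.  -0.8] w 83.5 -> delta [0. 0. 0.] 0
bar_mid [(0.63, [443.2, -324.5, 15.8])]
tray [(0.79, [446.3, -326.7, 5.1])]
key_grip [(0.63, [421.2, 319.5, 87.8])]
bar_mid [(0.72, [427.2, 270.4, 2.4])]
nut_key_grip [(0.45, [435.8, 226.1, 89.5])]
white_box [(0.58, [412.5, -512.2, 1.4])]
sample_tin [(0.58, [628.7, 269.0, -1.9])]
wrench_adjustable [(0.84, [388.4, -0.1, -0.3])]
tape_measure [(0.68, [618.9, -201.4, -2.6])]
black_tape [(0.7, [388.7, 145.1, 0.7])]
wrench_combi [(0.49, [355.8, -171.5, 0.2])]
screwdriver_yellow [(0.59, [609.2, -330.6, -5.6])]
```

View pics/w44.png

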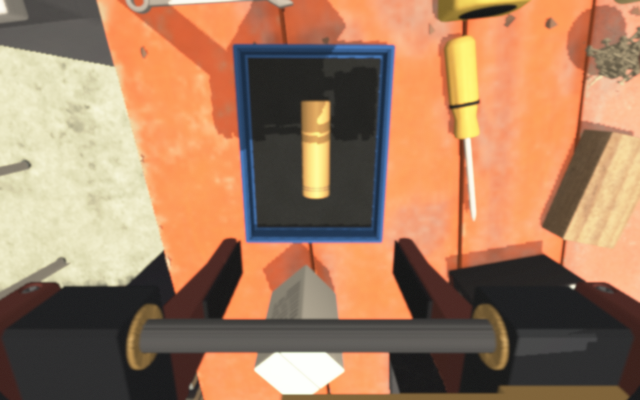

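View pics/top4.png

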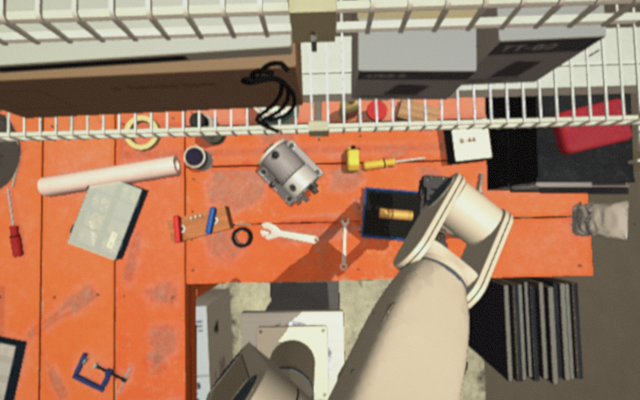

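```bash
python3 -c "
from h import *
a=cv2.imread('pics/w44.png').astype(int);b=shot('wrist','w45').astype(int);print(np.abs(a-b)[90:210,250:380].mean())
stat()
shot('side','side4');print([(round(d['conf'],2),np.round(d['location'],1).tolist()) for n in('key_grip','nut_key_grip') for d in place_of('side',n)][:3])
q=cv2.imread('pics/side4.png')[260:350,300:400];cv2.imwrite('pics/side4c.png',cv2.resize(q,None,fx=6,fy=6,interpolation=cv2.INTER_CUBIC))"
```

```text
8.013183760683761
t 33.37 p [ 441.  -359.3  217.9] yaw 1.464 q6 -0.6 F [-0.3 -0.1  1.1] w 87.8 -> delta [0. 0. 0.] 0
[(0.35, [356.6, -166.3, -0.9]), (0.65, [440.3, 216.9, 86.7])]
```

View pics/side4c.png

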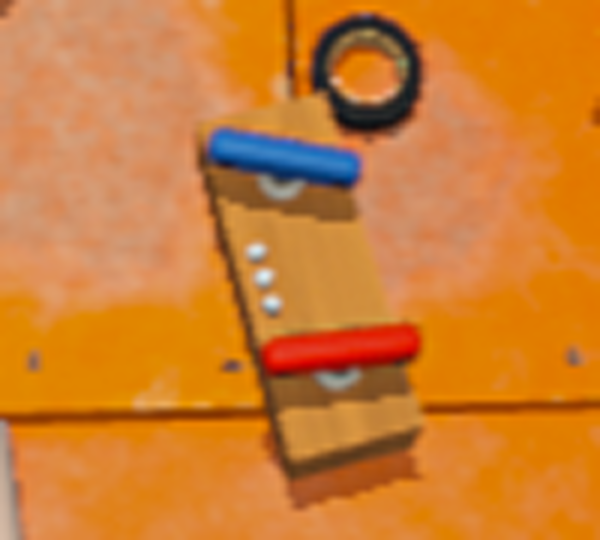

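```bash
python3 -c "
from h import *
print(close_job())"
```

```text
the job is handed in; nothing more can be done
None
```

The job is handed in at about 33.5 s of the 72 s allowed. I think every step was met, but no verdict came back and I never measured the jaw opening directly.

**What I did**
- **Tilting the key:** the arm's moves cannot tilt the tool. I tilted the red key about 36° in the grip by hooking its tip in its own hole of the stand.
- **Slackening the chuck:** the key dropped about 12 mm into the socket. I turned it roughly a quarter turn anticlockwise with the fingers loosely round the handle.
- **Returning the key:** I pulled the key out by the ends of its handle, set it upright against the end of the stand and put it back in its hole.
- **Moving the bar:** I drew the bar out along the spindle and lowered it onto the mat of the tray until it touched, then let go.

**Last checks**
- **Bar:** it lies centred in the tray at about (443, -325) mm. It came out of the chuck with almost no pull, so the jaws were loose. I did not confirm separately that it is at rest: the two pictures I compared differed because the arm was still settling.
- **Red key:** the side picture shows it upright with its collar down, standing like the blue key.
- **Other things:** the blue key and the bystanders are where they started, within the few mm the networks can tell. The adjacent combination spanner was found only at the end, so I compared it by eye.
- **Robot:** it is clear of everything.

**Disagreements and a near miss**
- **Wrong reports:** in the last top picture the network reported the bar at the stand, which is false. In the last side picture it missed the red key.
- **Force peak:** it reached about 44 N in all at the wrist when the fingers pressed on the handle while opening. The limit is 120 N at the wrist and 40 N for the gripper's body; I took this as finger contact only.

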